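# Free a pellet feeder's seized pins, open its gate, set its air

## Task

Get the barbecue's pellet feeder going again: free every seized T-pin that locks its slide gate by twisting it back and forth while you pull it up, without lifting the feeder itself off the table, and put the pins in the steel tray. Then pull the gate towards the front until the red line on it meets the red mark on the rail, and after that turn the knob on the green air box until the pointer stands at its red mark. Leave everything else on the table where it is.

Things in the scene. Friction and masses are not known exactly. Their poses are not given: they have to be found in the camera images.
- feeder_top (a point): grey cast feeder, 240 x 252 x 60 mm, 3 kg; studs keep it from sliding, only its weight keeps it down. Point: centre of its top, 60 mm above the table. Own x points from the gate handle (front) to the motor block at the rear (x 112 to 188 mm, 70 mm high), own y to the left. A rail runs along x on each side (y = +-100 mm), with vertical bores at x = +-50 mm, each empty or holding a pin
- feeder (a joint): height by which the feeder is lifted (m), 0 when it stands. A seized pin pulled straight up (40 to 60 N) does not come: the feeder lifts instead. While the pin is being turned its upward drag is far less: swings of 0.8 rad with 3 mm of lift each bring it out. The first 25 mm are seized, the last 23 mm of the bore are loose
- pin1_head (a point): T-shaped steel pin, 88 mm: rusty shank 18 mm thick under a cross bar 64 x 12 x 16 mm (length, width, height), 0.16 kg. Point: centre of the bar; own x along the bar, own z up the shank; the foot is 80 mm from the point along -z. Starts with 48 mm in its bore, the bar 24 mm clear above the rail. May be absent. Bore: x = -50 mm, y = +100 mm in the feeder's frame.
- pin2_head (a point): T-shaped steel pin, 88 mm: rusty shank 18 mm thick under a cross bar 64 x 12 x 16 mm (length, width, height), 0.16 kg. Point: centre of the bar; own x along the bar, own z up the shank; the foot is 80 mm from the point along -z. Starts with 48 mm in its bore, the bar 24 mm clear above the rail. May be absent. Bore: x = -50 mm, y = -100 mm in the feeder's frame.
- pin3_head (a point): T-shaped steel pin, 88 mm: rusty shank 18 mm thick under a cross bar 64 x 12 x 16 mm (length, width, height), 0.16 kg. Point: centre of the bar; own x along the bar, own z up the shank; the foot is 80 mm from the point along -z. Starts with 48 mm in its bore, the bar 24 mm clear above the rail. May be absent. Bore: x = +50 mm, y = +100 mm in the feeder's frame.
- pin4_head (a point): T-shaped steel pin, 88 mm: rusty shank 18 mm thick under a cross bar 64 x 12 x 16 mm (length, width, height), 0.16 kg. Point: centre of the bar; own x along the bar, own z up the shank; the foot is 80 mm from the point along -z. Starts with 48 mm in its bore, the bar 24 mm clear above the rail. May be absent. Bore: x = +50 mm, y = -100 mm in the feeder's frame.
- gate (a joint): how far the gate is pulled out towards the front, along the feeder's -x (m); 0 closed, 0.085 fully open. Any pin in a bore stops it. It slides stiffly (about 9 N) and stays where it is left; it can be pushed back
- gate_handle (a point): gate handle: an upright steel tab on the aluminium gate plate, 12 mm thick along the feeder's x, 70 mm wide along its y, its top 107 mm and its foot 52 mm above the table. Point: on the tab, 86 mm above the table; own axes as the feeder's. Moves with the gate
- gate_line (a point): right-hand end (towards the feeder's -y) of the red line painted across the gate plate near its right edge; moves with the gate, own axes as the feeder's; its height is given at the rail top
- gate_stop (a point): end of the red mark on top of the feeder's right rail; the gate is open far enough when gate_line has the same x as this point in the feeder's frame. It lies 35 to 60 mm in front of the closed gate's line; own axes as the feeder's
- tray_in (a point): centre of the inner floor (4 mm above the table) of a loose open steel tray, 220 mm (own x) x 170 mm (own y), walls 4 mm thick and 42 mm high, 0.9 kg
- air_knob (a joint): turn of the knob (rad), 0 to 4.0, growing clockwise seen from above, 0 at the start; stays where it is left; the pointer turns half as far, the same way
- air_knob_grip (a point): black knob on the green air box (120 x 180 x 50 mm, fixed): a bar 42 mm long, 14 mm wide on a round foot; the bar's top is 94 mm above the table. Point: on the knob's axis, 87 mm above the table; own x runs along the bar and turns with it
- pointer_pivot (a point): axis of the black pointer on the white dial of the air box, 56 mm above the table; 86 mm from the knob's axis
- pointer_tip (a point): tip of the black pointer, 35 mm from its pivot. The pointer can be moved only by the knob
- air_line (a point): inner end of the red mark on the dial, 35 mm from the pivot, where the pointer's tip must stand; lies clockwise of the pointer at the start by 0.5 to 1.3 rad
- screwdriver: screwdriver lying on the table, 200 mm long; leave it alone
- jar: glass jar, 64 mm wide, 100 mm high; leave it alone
- can: tin can, 66 mm wide, 115 mm high; leave it alone
Not all that is in view belongs to the job. Of the things shaped like the part that bears air_knob, the green one is meant. Leave any purple look-alike of the part that bears pin1_head alone.

How it is judged:
By the outcome, as a careful person would: the job done as asked, in the order asked, and still so for the second after the job is handed in, with the robot touching nothing.
Of pin1, pin2, pin3, pin4 only 2 to 3 are there at a start; the rules pass over those that are not, and their reading is None.
At some moment in a run one of tray may be knocked a few centimetres aside while the robot is not near it.
Once in a run the grip may slacken for a moment while it holds something.
It also fails if it takes over 210 s, if anything falls off the work surface, if the arm or the gripper's body presses on something with over 40 N, if the wrist force passes 120 N, or if a joint passes its speed limit or range.

## Robot

A 6-joint arm with a two-finger parallel gripper is mounted at the origin on the work surface. World frame = base frame: x ahead of the robot, y to its left, z up, the work surface at z = 0. Lengths are in mm, angles in rad, forces in N, time in s.
With the tool pointing down it reaches from about 250 to 725 mm from the base axis. Payload 9.7 kg.
Tool frame: the origin (TCP) lies at the very end of the fingers, on their centre line; the grasp point (between the pads) lies 19 mm behind it (ctrl.hold_point_z is the z of the grasp point in the tool frame, in mm); z points along the fingers, y is the line along which they close (so a half turn about z gives the same grasp; the last joint's range is limited). The gripper opens to 85 mm and grips with 20 to 120 N. Pads are 22 mm wide; open, the fingers measure 114 mm over their backs; the gripper's body (76 mm by 85 mm) begins 54 mm behind the grasp point. The pads swing forward as they close: fully open they stand 13 mm farther back than shut.
Start: joints at [-1.168, 0.087, 0.176, 1.66, 0, 1.571], TCP at [215.595, -505.98, 231.284] pointing down, gripper open.
Joint ranges: [-3.13, 3.13], [-0.85, 1.81], [-1.15, 1.24], [-2.2, 2.28], [-1.44, 1.52], [-3.14, 3.14]. Speed limits (rad/s): [2.22, 2.22, 2.57, 3.14, 3.14, 3.14].

## Interface

Orientations are given as [roll, pitch, yaw] about the fixed x, y, z axes, in that order (R = Rz(yaw) Ry(pitch) Rx(roll)).
In Python, from rig import ctrl gives the robot as it stands.
- The arm moves only by the tool step_arm, never from a script. Its argument "commands" is a list of rows, each a list of 7 numbers: the shift along the tool's x, y, z in cm, then the turn, a rotation vector about the tool's x, y, z in rad, then the gripper command: -1 is fully open, 1 is shut, values between are in proportion. In form: [[dx, dy, dz, wx, wy, wz, grip], ...]. A call has 1 to 12 rows; each row is the pose to reach, as a shift and turn from the pose commanded when the call began, along the tool's axes at that moment; what a row does not reach only later rows make up. A row lasts 1/12 s, in which the tool goes at most 41.7 mm and 7.16 degrees, less where a joint would pass 70% of its speed; a pose out of reach is approached as far as the arm can. A call with a gripper value outside its range is refused whole. The fingers move at their own pace and stop on an object; the grip force is fixed at half the most. Time passes only in rows, so rows that repeat a pose let the fingers close. It gives the time, the measured TCP pose, the force, the opening and the grip force at its end, in the units of the state.
- ctrl.sense(): the state, without advancing time (a new reading comes with each control period).
- ctrl.camera(name): name is "side" or "top"; returns a dict with "img" (420x560x3 uint8, red, green, blue), "fx", "fy", "cx", "cy" (pixels), "k1" (the pictures are not rectified: a ray, as slopes to the right and down, at radius r is drawn at 1 + k1 r^2 times it, then the intrinsics apply), "R" (3x3) and "t" (3): a world point X has camera coordinates R X + t. Camera axes: x right, y down, z forward; pixel columns grow to the right and rows downward; lengths in mm; the calibration is good to about 2 mm. A picture is of the moment at which its call begins. There is no depth.
- ctrl.hand_in(): hands the job in; it is judged then, once.
The state is a dict: "time": time; "q": joint angles; "dq": joint speeds; "effort": joint torques, N m; "tcp_pos": TCP position; "tool_rot": TCP orientation; "contact_force": force on the tool from outside, world axes, zero at the start; "ft_torque": the same for the moment, N m; "finger_gap": finger opening in mm; "gripper_force": force on a finger pad.
Only numpy, scipy, OpenCV 4.12 (cv2) and the standard library are available. Lean on these libraries where they do the work, as an engineer would, in place of code of your own. Each camera call takes 0.05 s, during which the arm holds its last target. There are 200 camera calls.

## Working session

There is one attempt and no reset: what is moved stays moved. The work goes in short steps, Python scripts to look and compute and a tool call to move; the robot and the scene stay as the last step left them, time stands still between calls to the robot, and variables do not carry over. Pictures are saved under pics/ and viewed, at most 14 in all, crops included, and the job is handed in when it is done.

Besides the shell and the picture viewer there is one more tool, called after ">>>" as name(argument=value, ...) on one line, values as JSON. step_arm: Moves the arm, as the interface text tells. Its arguments: {"type":"object","properties":{"commands":{"type":"array","items":{"type":"array","items":{"type":"number"}}}},"required":["commands"]}

```bash
mkdir -p pics
cat > h.py <<'E'
import numpy as np, cv2
from rig import ctrl
def cam(n,save=None):
    c=ctrl.camera(n)
    if save: cv2.imwrite(f'pics/{save}.png',c['img'][:,:,::-1])
    return c
def ray(c,u,v):
    x=np.array([(u-c['cx'])/c['fx'],(v-c['cy'])/c['fy']]); y=x.copy()
    for _ in range(30): y=x/(1+c['k1']*(y@y))
    R=np.array(c['R']);t=np.array(c['t'])
    return -R.T@t, R.T@np.array([y[0],y[1],1])
def onz(c,u,v,z):
    o,d=ray(c,u,v); return o+d*(z-o[2])/d[2]
def proj(c,X):
    p=np.array(c['R'])@np.array(X,float)+np.array(c['t']); y=p[:2]/p[2]; y=y*(1+c['k1']*(y@y))
    return np.array([c['fx']*y[0]+c['cx'],c['fy']*y[1]+c['cy']])
E
python3 - <<'E'
from h import *
for n in('top','side'):
    c=cam(n,n+'0'); o,d=ray(c,280,210); print(n,o.round(),d.round(2),c['fx'],c['k1'])
    cv2.imwrite(f'pics/{n}0b.png',cv2.resize(c['img'][:,:,::-1],(800,600),interpolation=cv2.INTER_CUBIC))
s=ctrl.sense();print(s);print(ctrl.hold_point_z)
E
```

```text
top [ 252.    3. 1041.] [ 0.21  0.   -0.98] 406.4953006874283 -0.10255579511751332
side [336. 893. 940.] [ 0.12 -0.71 -0.69] 522.0993783952118 -0.1685197722879098
{'time': 0.1, 'q': array([-1.16803067e+00,  8.73933678e-02,  1.75245284e-01,  1.65981147e+00,
        1.65927937e-05,  1.57082612e+00]), 'dq': array([0.00034589, 0.0018629 , 0.00158489, 0.00137235, 0.00125793,
       0.0010415 ]), 'effort': array([ 1.97496915e-04, -5.21560729e+01,  4.65656090e+01,  1.60688820e-02,
        7.92134955e-06,  6.15703755e-06]), 'tcp_pos': array([ 215.50615771, -505.8031681 ,  230.67678299]), 'tool_rot': array([-3.14042942e+00, -1.65581247e-05,  4.02735843e-01]), 'contact_force': array([ 0.72821768, -0.2323101 ,  0.17255187]), 'ft_torque': array([-0.00736299,  0.04891809, -0.02685442]), 'gripper_force': 0.0, 'finger_gap': 85.29899712806754}
-18.700000000000003
```

View pics/top0b.png

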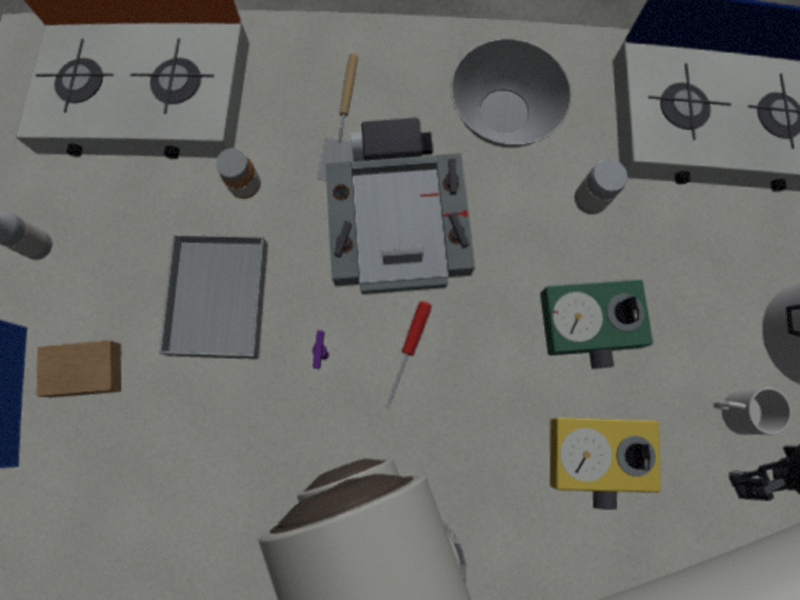

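View pics/side0b.png

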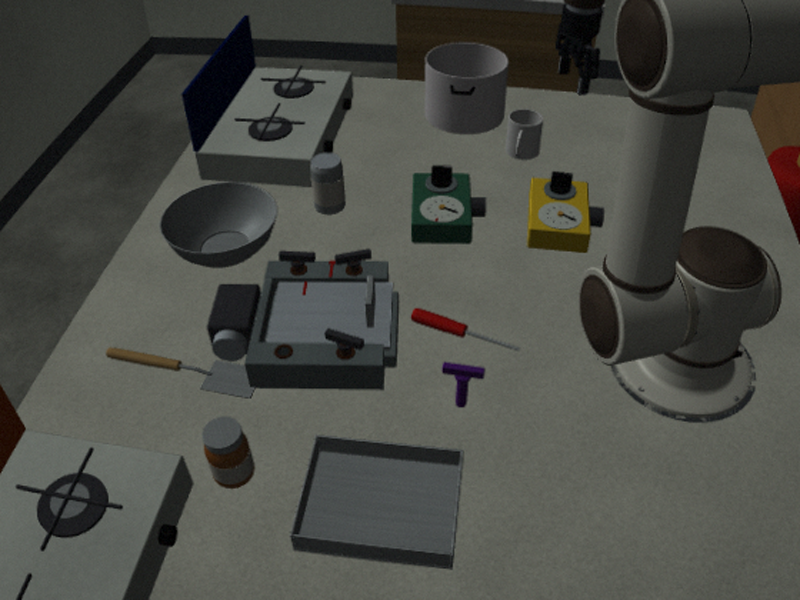

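Top view (800 px scale): the feeder is at about (400,222). There are T-pins at (343,240), (458,230) and (452,177), which are pin1, pin2 and pin4; the bore at (341,192) is empty. The tray is at (214,297). The T-shapes in purple at (320,350) and the yellow box at (605,455) are look-alikes. The green box at (598,317) is the one meant by colour. I'll confirm with one enlarged crop.

Run:
```python
import cv2,numpy as np
a=cv2.imread('pics/top0.png')
A=cv2.resize(a[95:215,222:340],None,fx=4,fy=4,interpolation=cv2.INTER_CUBIC)
B=cv2.resize(a[190:252,375:460],None,fx=3.7,fy=3.7,interpolation=cv2.INTER_CUBIC)
o=np.zeros((480,472+B.shape[1],3),np.uint8);o[:,:472]=A;o[:B.shape[0],472:]=B
o=np.clip(o*1.6,0,255).astype(np.uint8)
cv2.imwrite('pics/c1.png',o);print(o.shape)
b=cv2.imread('pics/side0.png')
A=cv2.resize(b[165:280,150:285],None,fx=4,fy=4,interpolation=cv2.INTER_CUBIC)
B=cv2.resize(b[110:172,280:345],None,fx=4,fy=4,interpolation=cv2.INTER_CUBIC)
o=np.zeros((460,800,3),np.uint8);o[:,:540]=A;o[:B.shape[0],540:]=B
cv2.imwrite('pics/c2.png',np.clip(o*1.6,0,255).astype(np.uint8))
```

```text
(480, 786, 3)
```

View pics/c1.png

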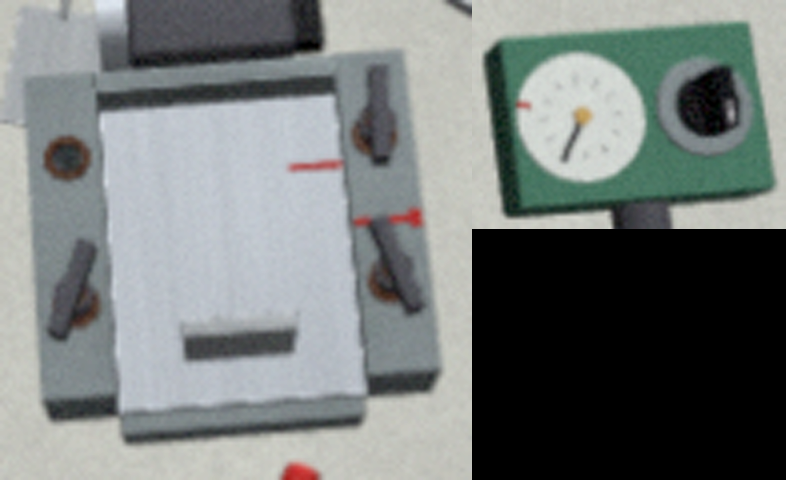

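View pics/c2.png

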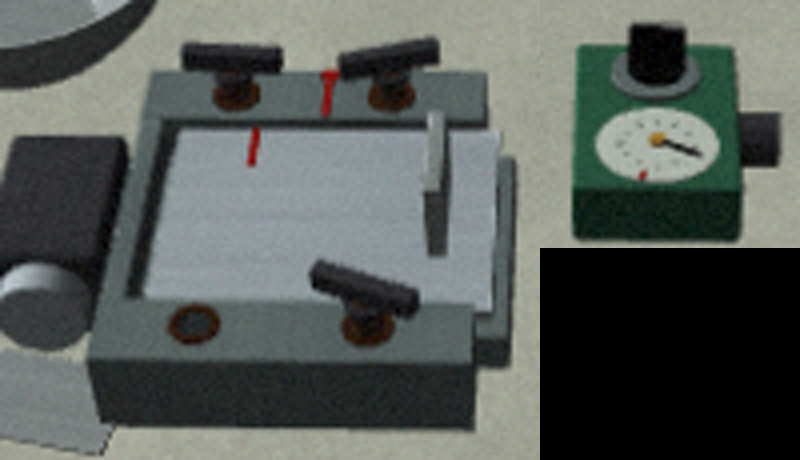

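```bash
cat > m.py <<'E'
from h import *
T=ctrl.camera('top');S=ctrl.camera('side')
ct=lambda x,y:(222+(x+.5)/4-.5,95+(y+.5)/4-.5)
cb=lambda x,y:(375+(x-472+.5)/3.7-.5,190+(y+.5)/3.7-.5)
cs=lambda x,y:(150+(x+.5)/4-.5,165+(y+.5)/4-.5)
csb=lambda x,y:(280+(x-540+.5)/4-.5,110+(y+.5)/4-.5)
def tri(a,b):
    o1,d1=ray(T,*a);o2,d2=ray(S,*b);d1/=np.linalg.norm(d1);d2/=np.linalg.norm(d2)
    A=sum(np.eye(3)-np.outer(d,d) for d in(d1,d2));B=sum((np.eye(3)-np.outer(d,d))@o for o,d in((o1,d1),(o2,d2)))
    return np.linalg.solve(A,B)
def fit(L,W):
    L=np.array(L,float);W=np.array(W);lc=L-L.mean(0);wc=W-W.mean(0)
    a=np.arctan2((lc[:,0]*wc[:,1]-lc[:,1]*wc[:,0]).sum(),(lc*wc).sum())
    R=np.array([[np.cos(a),-np.sin(a)],[np.sin(a),np.cos(a)]]);t=W.mean(0)-R@L.mean(0)
    return a,R,t,W-(L@R.T+t)
E
python3 - <<'E'
from m import *
np.set_printoptions(precision=1,suppress=True)
W=[onz(T,*ct(*p),60)[:2] for p in((45,402),(25,77),(404,50),(438,372))]
a,R,t,e=fit([(-120,126),(120,126),(120,-126),(-120,-126)],W);print('top',a,t,e)
Ws=[onz(S,*cs(*p),60)[:2] for p in((473,362),(88,362),(150,72),(487,72))]
a2,R2,t2,e2=fit([(-120,126),(120,126),(120,-126),(-120,-126)],Ws);print('side',a2,t2,e2)
for n,l in dict(p1=(-50,100),p2=(-50,-100),p3=(50,100),p4=(50,-100)).items(): print(n,R@l+t,R2@l+t2)
print('bore3',onz(T,*ct(67,157),60),onz(S,*cs(194,324),60))
for n,p,q,e1,e2 in(('p1',(72,290),(364,288),(88,243),(57,337)),('p2',(395,264),(390,57),(377,218),(414,310)),('p4',(379,114),(233,57),(377,68),(380,162))):
    A=onz(T,*ct(*e1),98);B=onz(T,*ct(*e2),98);d=A-B
    print(n,tri(ct(*p),cs(*q)),onz(T,*ct(*p),97),'yaw bar',np.arctan2(d[1],d[0]),np.linalg.norm(d))
print('handle top',onz(T,*ct(241,325),107),'ends',onz(T,*ct(181,325),107),onz(T,*ct(298,316),107))
gl=onz(T,*ct(342,163),58);gs=onz(T,*ct(356,222),60);gs2=onz(T,*ct(420,216),60)
print('line,stop feeder frame',R.T@(gl[:2]-t),R.T@(gs[:2]-t),R.T@(gs2[:2]-t))
gl=onz(S,*cs(257,130),58);gs=onz(S,*cs(324,116),60)
print('side',R2.T@(gl[:2]-t2),R2.T@(gs[:2]-t2))
piv=onz(T,*cb(582,116),56);tip=onz(T,*cb(565,161),56);al=onz(T,*cb(529,105),52)
ang=lambda p:np.arctan2(*(p-piv)[1::-1])
print('piv',piv,tip,al,np.linalg.norm((tip-piv)[:2]),np.linalg.norm((al-piv)[:2]),ang(tip),ang(al))
piv=onz(S,*csb(657,139),56);tip=onz(S,*csb(703,155),56);al=onz(S,*csb(643,173),52)
print('pivS',piv,tip,al,np.linalg.norm((tip-piv)[:2]),np.linalg.norm((al-piv)[:2]),ang(tip),ang(al))
print('knob',tri(cb(712,90),csb(657,40)),onz(T,*cb(714,86),94))
print('greenbox corners',[onz(T,*cb(*p),50) for p in((503,40),(748,24),(775,185),(519,207))])
f=.7
print('tray',[onz(T,x*f,y*f,42) for x,y in((175,237),(266,237),(260,357),(162,354))])
E
```

```text
top 0.12964100712878576 [622.4  18.2] [[ 9.6 -1.5]
 [-9.2 -2.1]
 [-9.5 -0.4]
 [ 9.1  4. ]]
side 0.14174112950279955 [621.4  22.1] [[ 11.    0.3]
 [-10.6  -1.3]
 [ -9.9  -1.3]
 [  9.5   2.3]]
p1 [559.9 110.9] [557.8 114. ]
p2 [585.7 -87.5] [586. -84.]
p3 [659.  123.8] [656.8 128.1]
p4 [684.9 -74.5] [685.  -69.9]
bore3 [660.8 124.6  60. ] [659.5 125.   60. ]
p1 [560.5 111.1  90.8] [558.6 110.4  97. ] yaw bar -0.2331050751292479 62.634835517310684
p2 [586.4 -86.3  92.3] [585.6 -85.9  97. ] yaw bar 0.39446346610534366 62.969764242268745
p4 [685.8 -73.8  91.6] [684.4 -73.4  97. ] yaw bar 0.05624974475816835 63.891934819337635
handle top [538.6   6.3 107. ] ends [536.7  42.2 107. ] [546.  -27.6 107. ]
line,stop feeder frame [ 34.5 -76.8] [ -7.3 -81.6] [  -6.4 -123. ]
side [ 33.8 -71.5] [ -8.  -82.4]
piv [ 453.8 -303.9   56. ] [ 422.5 -291.9   56. ] [ 460.3 -268.8   52. ] 33.44965963801252 35.684151701335246 2.774671815722141 1.385448781582655
pivS [ 453.4 -301.4   56. ] [ 419.2 -287.2   56. ] [ 459.1 -265.8   52. ] 36.99697224934181 36.06354874548268 2.748390439109878 1.4139816492389938
knob [ 466.2 -381.6   86.9] [ 470.3 -380.7   94. ]
greenbox corners [array([ 505.1, -251.8,   50. ]), array([ 525.7, -424.5,   50. ]), array([ 413.9, -439.1,   50. ]), array([ 391. , -262.2,   50. ])]
tray [array([565.5, 425.4,  42. ]), array([573.1, 255.9,  42. ]), array([355.1, 244.3,  42. ]), array([350. , 419.6,  42. ])]
```

The crops confirm pins 1, 2 and 4, all in the feeder's bores. They also show the gate line and stop about 42 mm apart, the green box's dial at crop (582,116) and its knob at (712,90). The purple T lies loose on the table, so I leave it.

```bash
cat >> h.py <<'E'
from scipy.spatial.transform import Rotation as Ro
def go(*poses):
    "each pose x,y,z,yaw[,lean rotvec world]; chained; prints shift cm + rotvec per call"
    s=ctrl.sense(); p=s['tcp_pos'];R=Ro.from_euler('xyz',s['tool_rot'])
    print('at',p.round(1),s['tool_rot'].round(3),'gap',round(s['finger_gap'],1),'F',s['contact_force'].round(1),'t',round(s['time'],1),'q6',s['q'][5].round(2))
    for P in poses:
        R2=Ro.from_euler('xyz',[np.pi,0,P[3]])
        if len(P)>4: R2=Ro.from_rotvec(P[4])*R2
        print(P[:4],'->',(R.inv().apply(np.array(P[:3])-p)/10).round(2),(R.inv()*R2).as_rotvec().round(3)); p=np.array(P[:3]);R=R2
E
python3 -c "
from h import *
go((586,-86.5,130,.394),(586,-86.5,86,.394))"
```

```text
at [ 215.6 -505.9  230.9] [-3.141 -0.     0.403] gap 85.2 F [-0.2  1.1  0.8] t 0.2 q6 1.57
(586, -86.5, 130, 0.394) -> [ 50.52 -24.05  10.11] [-0.001 -0.     0.009]
(586, -86.5, 86, 0.394) -> [ 0.  -0.   4.4] [0. 0. 0.]
```

>>> step_arm(commands=[[50.5, -24.05, 2, 0, 0, 0, -1], [50.5, -24.05, 2, 0, 0, 0, -1], [50.5, -24.05, 2, 0, 0, 0, -1], [50.5, -24.05, 2, 0, 0, 0, -1], [50.5, -24.05, 2, 0, 0, 0, -1], [50.5, -24.05, 2, 0, 0, 0, -1], [50.5, -24.05, 2, 0, 0, 0, -1], [50.5, -24.05, 2, 0, 0, 0, -1], [50.5, -24.05, 2, 0, 0, 0, -1], [50.5, -24.05, 2, 0, 0, 0, -1], [50.5, -24.05, 2, 0, 0, 0, -1], [50.5, -24.05, 2, 0, 0, 0, -1]])

```text
time: 1.2
tcp_pos: [547.4, -129.5, 213.3]
tool_rot: [3.141, -0.0, 0.403]
contact_force: [0.6, -1.3, -0.1]
finger_gap: 85.2
gripper_force: 0.0
```

```bash
python3 -c "
from h import *
go((586,-86.5,130,.394))"
```

```text
at [ 547.4 -129.5  213.3] [ 3.141 -0.     0.403] gap 85.2 F [ 0.6 -1.3 -0.1] t 1.2 q6 2.51
(586, -86.5, 130, 0.394) -> [ 5.24 -2.44  8.33] [ 0.    -0.     0.009]
```

>>> step_arm(commands=[[5.24, -2.44, 6, 0, 0, 0.009, -1], [5.24, -2.44, 6, 0, 0, 0.009, -1], [5.24, -2.44, 12.7, 0, 0, 0.009, -1], [5.24, -2.44, 12.7, 0, 0, 0.009, -1], [5.24, -2.44, 12.7, 0, 0, 0.009, -1], [5.24, -2.44, 12.7, 0, 0, 0.009, -1]])

```text
time: 1.7
tcp_pos: [584.2, -88.3, 85.7]
tool_rot: [-3.14, 0.002, 0.394]
contact_force: [0.1, -0.4, 1.0]
finger_gap: 85.4
gripper_force: 0.0
```

```bash
python3 -c "
from h import *
go((586,-86.5,86,.394))
b=cam('side')['img'][:,:,::-1];t=cam('top')['img'][:,:,::-1]
cv2.imwrite('pics/d.png',np.hstack([cv2.resize(b[130:250,150:290],None,fx=2.8,fy=2.8),cv2.resize(t[95:215,222:362],None,fx=2.8,fy=2.8)]))"
```

```text
at [584.2 -88.3  85.7] [-3.14e+00  2.00e-03  3.94e-01] gap 85.4 F [ 0.1 -0.4  1. ] t 1.7 q6 2.6
(586, -86.5, 86, 0.394) -> [ 0.24 -0.1  -0.03] [-0.001  0.002 -0.   ]
```

View pics/d.png

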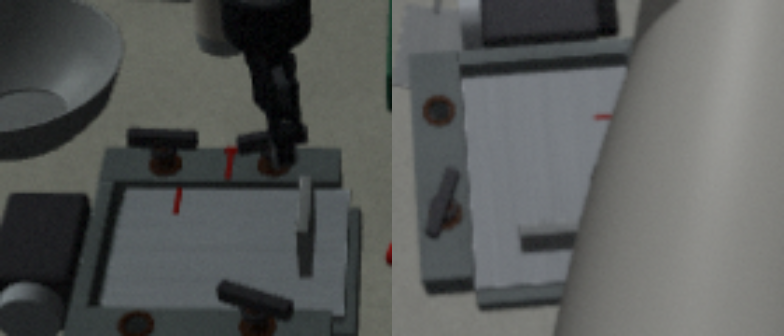

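The side crop shows the fingers at about (280,130), straddling pin2's bar as intended. Closing now.

>>> step_arm(commands=[[0.2, -0.1, 0, 0, 0, 0, -1], [0.2, -0.1, 0, 0, 0, 0, 1], [0.2, -0.1, 0, 0, 0, 0, 1], [0.2, -0.1, 0, 0, 0, 0, 1], [0.2, -0.1, 0, 0, 0, 0, 1], [0.2, -0.1, 0, 0, 0, 0, 1], [0.2, -0.1, 0, 0, 0, 0, 1], [0.2, -0.1, 0, 0, 0, 0, 1], [0.2, -0.1, 0, 0, 0, 0, 1]])

```text
time: 2.55
tcp_pos: [586.6, -87.1, 86.6]
tool_rot: [3.141, -0.0, 0.394]
contact_force: [-0.3, -2.1, 2.9]
finger_gap: 10.6
gripper_force: 59.3
```

>>> step_arm(commands=[[0, 0, 0, 0, 0, -0.12, 1], [0, 0, -0.06, 0, 0, -0.24, 1], [0, 0, -0.12, 0, 0, -0.36, 1], [0, 0, -0.18, 0, 0, -0.48, 1], [0, 0, -0.24, 0, 0, -0.6, 1], [0, 0, -0.3, 0, 0, -0.72, 1], [0, 0, -0.3, 0, 0, -0.8, 1]])

```text
time: 3.13
tcp_pos: [585.9, -87.4, 87.5]
tool_rot: [-3.139, 0.002, 1.199]
contact_force: [3.1, -4.5, -8.7]
finger_gap: 10.4
gripper_force: 59.0
```

>>> step_arm(commands=[[0, 0, 0, 0, 0, 0.12, 1], [0, 0, -0.06, 0, 0, 0.24, 1], [0, 0, -0.12, 0, 0, 0.36, 1], [0, 0, -0.18, 0, 0, 0.48, 1], [0, 0, -0.24, 0, 0, 0.6, 1], [0, 0, -0.3, 0, 0, 0.72, 1], [0, 0, -0.3, 0, 0, 0.8, 1]])

```text
time: 3.72
tcp_pos: [585.3, -87.2, 89.4]
tool_rot: [-3.14, 0.004, 0.387]
contact_force: [1.8, -5.4, -15.0]
finger_gap: 10.2
gripper_force: 58.9
```

>>> step_arm(commands=[[0, 0, 0, 0, 0, -0.12, 1], [0, 0, -0.06, 0, 0, -0.24, 1], [0, 0, -0.12, 0, 0, -0.36, 1], [0, 0, -0.18, 0, 0, -0.48, 1], [0, 0, -0.24, 0, 0, -0.6, 1], [0, 0, -0.3, 0, 0, -0.72, 1], [0, 0, -0.3, 0, 0, -0.8, 1]])

```text
time: 4.3
tcp_pos: [585.5, -87.4, 91.9]
tool_rot: [-3.138, 0.002, 1.199]
contact_force: [5.6, -4.5, -18.0]
finger_gap: 10.3
gripper_force: 59.1
```

>>> step_arm(commands=[[0, 0, 0, 0, 0, 0.12, 1], [0, 0, -0.06, 0, 0, 0.24, 1], [0, 0, -0.12, 0, 0, 0.36, 1], [0, 0, -0.18, 0, 0, 0.48, 1], [0, 0, -0.24, 0, 0, 0.6, 1], [0, 0, -0.3, 0, 0, 0.72, 1], [0, 0, -0.3, 0, 0, 0.8, 1]])

```text
time: 4.88
tcp_pos: [584.9, -87.3, 94.6]
tool_rot: [-3.14, 0.006, 0.387]
contact_force: [0.2, -5.7, -18.4]
finger_gap: 10.1
gripper_force: 59.0
```

```bash
python3 -c "
from h import *
go((586,-86.5,86,.394))
b=cam('side')['img'][:,:,::-1]
cv2.imwrite('pics/d2.png',np.hstack([cv2.resize(b[130:230,150:290],None,fx=4,fy=4)]))"
```

```text
at [584.9 -87.3  94.6] [-3.14   0.006  0.387] gap 10.1 F [  0.2  -5.7 -18.4] t 4.9 q6 2.61
(586, -86.5, 86, 0.394) -> [ 0.14 -0.03  0.86] [-0.002  0.006 -0.007]
```

View pics/d2.png

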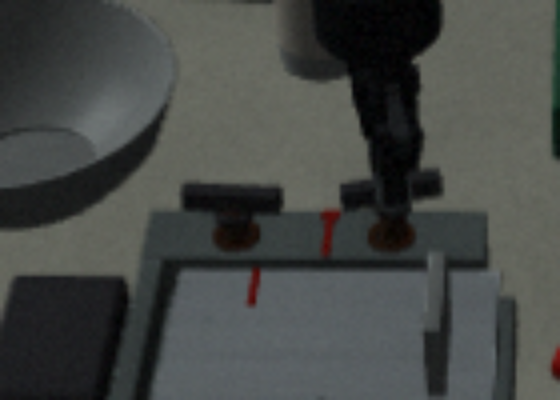

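The side crop shows pin2's bar raised by about 10 crop px (8 mm), with the feeder unmoved: its rail edge is still at row 212. I'll keep swinging.

>>> step_arm(commands=[[0, 0, 0, 0, 0, -0.12, 1], [0, 0, -0.06, 0, 0, -0.24, 1], [0, 0, -0.12, 0, 0, -0.36, 1], [0, 0, -0.18, 0, 0, -0.48, 1], [0, 0, -0.24, 0, 0, -0.6, 1], [0, 0, -0.3, 0, 0, -0.72, 1], [0, 0, -0.3, 0, 0, -0.8, 1]])

```text
time: 5.52
tcp_pos: [585.5, -87.4, 97.5]
tool_rot: [-3.137, 0.002, 1.199]
contact_force: [5.1, -4.2, -19.6]
finger_gap: 10.5
gripper_force: 59.1
```

>>> step_arm(commands=[[0, 0, 0, 0, 0, 0.12, 1], [0, 0, -0.06, 0, 0, 0.24, 1], [0, 0, -0.12, 0, 0, 0.36, 1], [0, 0, -0.18, 0, 0, 0.48, 1], [0, 0, -0.24, 0, 0, 0.6, 1], [0, 0, -0.3, 0, 0, 0.72, 1], [0, 0, -0.3, 0, 0, 0.8, 1]])

```text
time: 6.1
tcp_pos: [584.9, -87.3, 100.4]
tool_rot: [-3.14, 0.006, 0.387]
contact_force: [1.5, -5.8, -20.2]
finger_gap: 10.1
gripper_force: 59.0
```

>>> step_arm(commands=[[0, 0, 0, 0, 0, -0.12, 1], [0, 0, -0.06, 0, 0, -0.24, 1], [0, 0, -0.12, 0, 0, -0.36, 1], [0, 0, -0.18, 0, 0, -0.48, 1], [0, 0, -0.24, 0, 0, -0.6, 1], [0, 0, -0.3, 0, 0, -0.72, 1], [0, 0, -0.3, 0, 0, -0.8, 1]])

```text
time: 6.68
tcp_pos: [585.5, -87.4, 103.4]
tool_rot: [-3.137, 0.002, 1.199]
contact_force: [5.2, -4.4, -20.0]
finger_gap: 10.3
gripper_force: 59.0
```

>>> step_arm(commands=[[0, 0, 0, 0, 0, 0.12, 1], [0, 0, -0.06, 0, 0, 0.24, 1], [0, 0, -0.12, 0, 0, 0.36, 1], [0, 0, -0.18, 0, 0, 0.48, 1], [0, 0, -0.24, 0, 0, 0.6, 1], [0, 0, -0.3, 0, 0, 0.72, 1], [0, 0, -0.3, 0, 0, 0.8, 1]])

```text
time: 7.27
tcp_pos: [584.7, -87.3, 106.2]
tool_rot: [-3.139, 0.007, 0.387]
contact_force: [0.9, -5.8, -21.8]
finger_gap: 10.1
gripper_force: 59.1
```

>>> step_arm(commands=[[0, 0, 0, 0, 0, -0.12, 1], [0, 0, -0.06, 0, 0, -0.24, 1], [0, 0, -0.12, 0, 0, -0.36, 1], [0, 0, -0.18, 0, 0, -0.48, 1], [0, 0, -0.24, 0, 0, -0.6, 1], [0, 0, -0.3, 0, 0, -0.72, 1], [0, 0, -0.3, 0, 0, -0.8, 1]])

```text
time: 7.85
tcp_pos: [585.5, -87.2, 110.1]
tool_rot: [-3.137, 0.002, 1.2]
contact_force: [0.3, -3.2, -1.5]
finger_gap: 9.7
gripper_force: 61.3
```

>>> step_arm(commands=[[0, 0, 0, 0, 0, 0.12, 1], [0, 0, -0.06, 0, 0, 0.24, 1], [0, 0, -0.12, 0, 0, 0.36, 1], [0, 0, -0.18, 0, 0, 0.48, 1], [0, 0, -0.24, 0, 0, 0.6, 1], [0, 0, -0.3, 0, 0, 0.72, 1], [0, 0, -0.3, 0, 0, 0.8, 1]])

```text
time: 8.43
tcp_pos: [586.1, -87.0, 115.9]
tool_rot: [-3.141, 0.001, 0.387]
contact_force: [-1.4, -1.1, -1.2]
finger_gap: 10.4
gripper_force: 62.9
```

```bash
cat > tray.py <<'E'
from h import *
def tray():
    c=ctrl.camera('side');g=c['img'].astype(int)
    pts=[]
    for X in [(350,250),(350,420),(570,425),(573,255)]: pts.append(proj(c,(*X,42)))
    return c,np.array(pts)
E
python3 -c "
from h import *
go((586,-87,216,.394),(478,372,216,1.571),(478,372,150,1.571,(0,.6,0)),(478,372,76,1.571,(0,.6,0)))"
```

```text
at [586.1 -87.  115.9] [-3.141e+00  1.000e-03  3.870e-01] gap 10.4 F [-1.4 -1.1 -1.2] t 8.4 q6 2.61
(586, -87, 216, 0.394) -> [-2.000e-02 -1.000e-02 -1.001e+01] [-0.     0.001 -0.007]
(478, 372, 216, 1.571) -> [  7.65 -46.53  -0.  ] [-0.     0.    -1.177]
(478, 372, 150, 1.571) -> [ 0.  -0.   6.6] [0.6 0.  0. ]
(478, 372, 76, 1.571) -> [-0.    4.18  6.11] [0. 0. 0.]
```

>>> step_arm(commands=[[0, 0, -4, 0, 0, 0, 1], [0, 0, -7, 0, 0, 0, 1], [0, 0, -10, 0, 0, 0, 1], [0, 0, -10, 0, 0, 0, 1]])

```text
time: 8.77
tcp_pos: [587.9, -86.9, 222.6]
tool_rot: [3.138, -0.007, 0.394]
contact_force: [1.6, -0.0, -1.1]
finger_gap: 10.3
gripper_force: 62.9
```

>>> step_arm(commands=[[0.8, -4, 0, 0, 0, -0.12, 1], [1.6, -8, 0, 0, 0, -0.24, 1], [2.3, -12, 0, 0, 0, -0.36, 1], [2.9, -16, 0, 0, 0, -0.48, 1], [3.6, -20, 0, 0, 0, -0.6, 1], [4.2, -24, 0, 0, 0, -0.72, 1], [4.8, -28, 0, 0, 0, -0.84, 1], [5.4, -32, 0, 0, 0, -0.96, 1], [6.0, -36, 0, 0, 0, -1.08, 1], [6.6, -40, 0, 0, 0, -1.177, 1], [7.2, -44, 0, 0, 0, -1.177, 1], [7.65, -46.5, 0, 0, 0, -1.177, 1]])

```text
time: 9.77
tcp_pos: [477.0, 375.3, 215.4]
tool_rot: [-3.14, -0.0, 1.573]
contact_force: [-0.2, -0.4, -1.9]
finger_gap: 10.4
gripper_force: 62.7
```

>>> step_arm(commands=[[0, 0, 1, 0.1, 0, 0, 1], [0, 0, 2, 0.2, 0, 0, 1], [0, 0, 3, 0.3, 0, 0, 1], [0, 0, 4, 0.4, 0, 0, 1], [0, 0, 5, 0.5, 0, 0, 1], [0, 0, 6, 0.6, 0, 0, 1], [0, 0, 7, 0.6, 0, 0, 1], [0, 0, 7, 0.6, 0, 0, 1]])

```text
time: 10.43
tcp_pos: [479.2, 371.4, 138.4]
tool_rot: [-2.532, 0.006, 1.57]
contact_force: [-0.1, 0.2, -1.8]
finger_gap: 9.9
gripper_force: 62.7
```

```bash
python3 -c "
from h import *
go((478,372,78,1.571,(0,.6,0)))
a=cam('side')['img'][:,:,::-1];b=cam('top')['img'][:,:,::-1]
cv2.imwrite('pics/e.png',np.hstack([cv2.resize(a[200:420,120:360],None,fx=1.7,fy=1.7),cv2.resize(b[100:320,80:310],None,fx=1.7,fy=1.7)]))"
```

```text
at [479.2 371.4 138.4] [-2.532  0.006  1.57 ] gap 9.9 F [-0.1  0.2 -1.8] t 10.4 q6 2.02
(478, 372, 78, 1.571) -> [0.09 3.36 5.02] [-0.01   0.004 -0.004]
```

View pics/e.png

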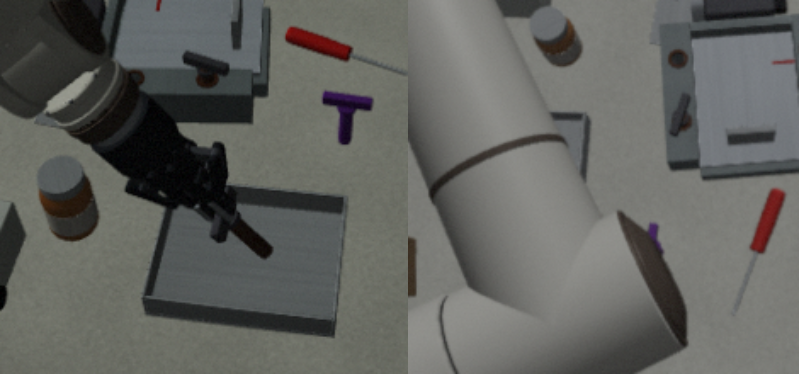

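The pin is held leaning over the tray (foot at side-crop (268,250)) and the tray hasn't moved. Next: lower, release and retract.

>>> step_arm(commands=[[0.1, 0.9, 1.3, 0, 0, 0, 1], [0.1, 1.8, 2.6, 0, 0, 0, 1], [0.1, 2.6, 3.8, 0, 0, 0, 1], [0.1, 3.3, 4.9, 0, 0, 0, 1], [0.1, 3.3, 4.9, 0, 0, 0, 1], [0.1, 3.3, 4.9, 0, 0, 0, 0.5], [0.1, 3.3, 4.9, 0, 0, 0, 0.3], [0.1, 3.3, 4.9, 0, 0, 0, 0.2], [0.1, 3.3, 4.9, 0, 0, 0, 0.2], [0.1, 3.3, 4.9, 0, 0, 0, 0.2]])

```text
time: 11.37
tcp_pos: [478.5, 373.1, 88.3]
tool_rot: [-2.543, -0.001, 1.571]
contact_force: [-0.1, -0.2, 0.1]
finger_gap: 34.1
gripper_force: 0.0
```

>>> step_arm(commands=[[0, 0, -1.5, 0, 0, 0, 0.2], [0, 0, -3, 0, 0, 0, 0.2], [0, 0, -6, 0, 0, 0, 0.0], [0, 0, -9, 0, 0, 0, -0.5], [0, 0, -12, 0, 0, 0, -1], [0, 0, -15, 0, 0, 0, -1]])

```text
time: 11.87
tcp_pos: [545.9, 375.8, 157.3]
tool_rot: [-2.586, -0.016, 1.555]
contact_force: [-0.8, 0.1, -2.4]
finger_gap: 77.1
gripper_force: 0.0
```

```bash
python3 -c "
from h import *
go((480,250,230,2.9),(685,-73.6,200,3.198),(685,-73.6,86,3.198))
a=cam('side')['img'][:,:,::-1]
cv2.imwrite('pics/e2.png',cv2.resize(a[130:420,120:360],None,fx=2,fy=2))"
```

```text
at [545.9 375.8 157.3] [-2.586 -0.016  1.555] gap 77.1 F [-0.8  0.1 -2.4] t 11.9 q6 2.0
(480, 250, 230, 2.9) -> [-12.57  -9.37  -2.98] [-0.457 -0.386 -1.303]
(685, -73.6, 200, 3.198) -> [-27.65 -26.52   3.  ] [ 0.     0.    -0.298]
(685, -73.6, 86, 3.198) -> [ 0.  -0.  11.4] [0. 0. 0.]
```

View pics/e2.png

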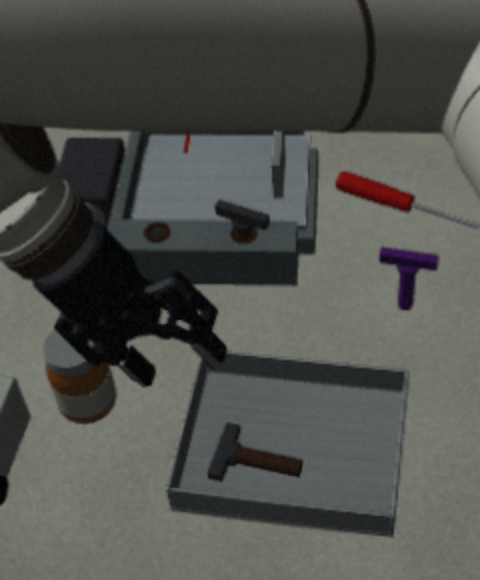

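Pin2 lies in the tray (bar at crop (225,452)), clear of everything. Next is pin1.

>>> step_arm(commands=[[0, 1.5, -4, -0.04, -0.03, -0.11, -1], [-1, 0, -5, -0.08, -0.07, -0.22, -1], [-3, -2, -5, -0.11, -0.1, -0.33, -1], [-5, -4, -4, -0.15, -0.13, -0.43, -1], [-7, -6, -3.5, -0.19, -0.16, -0.54, -1], [-9, -7, -3, -0.23, -0.19, -0.65, -1], [-11, -8, -3, -0.27, -0.22, -0.76, -1], [-12.6, -9.4, -3, -0.3, -0.25, -0.87, -1], [-12.6, -9.4, -3, -0.34, -0.29, -0.97, -1], [-12.6, -9.4, -3, -0.38, -0.32, -1.08, -1], [-12.6, -9.4, -3, -0.42, -0.355, -1.2, -1], [-12.6, -9.4, -3, -0.457, -0.386, -1.303, -1]])

```text
time: 12.92
tcp_pos: [479.7, 250.0, 238.9]
tool_rot: [-3.091, -0.035, 2.729]
contact_force: [0.7, 0.5, -0.1]
finger_gap: 85.4
gripper_force: 0.0
```

```bash
python3 -c "
from h import *
go((559.5,110.8,160,2.909),(559.5,110.8,86,2.909))"
```

```text
at [479.7 250.  238.9] [-3.091 -0.035  2.729] gap 85.4 F [ 0.7  0.5 -0.1] t 12.9 q6 0.89
(559.5, 110.8, 160, 2.909) -> [-13.17  -9.17   7.9 ] [-0.047 -0.04  -0.179]
(559.5, 110.8, 86, 2.909) -> [ 0.  -0.   7.4] [0. 0. 0.]
```

>>> step_arm(commands=[[0, 0, 0, 0, 0, 0, -1], [0, 0, 0, 0, 0, 0, -1], [0, 0, 0, 0, 0, 0, -1]])

```text
time: 13.17
tcp_pos: [479.8, 250.0, 237.1]
tool_rot: [-3.086, -0.04, 2.719]
contact_force: [-0.4, -0.1, -0.4]
finger_gap: 85.7
gripper_force: 0.0
```

```bash
python3 -c "
from h import *
go((559.5,110.8,160,2.909),(559.5,110.8,86,2.909))"
```

```text
at [479.8 250.  237.1] [-3.086 -0.04   2.719] gap 85.7 F [-0.4 -0.1 -0.4] t 13.2 q6 0.9
(559.5, 110.8, 160, 2.909) -> [-13.27  -9.02   7.71] [-0.052 -0.045 -0.189]
(559.5, 110.8, 86, 2.909) -> [ 0.  -0.   7.4] [0. 0. 0.]
```

>>> step_arm(commands=[[-3.5, -2.4, 1, -0.052, -0.045, -0.1, -1], [-7, -4.8, 3, -0.052, -0.045, -0.189, -1], [-10.5, -7.2, 5, -0.052, -0.045, -0.189, -1], [-13.27, -9.02, 7.7, -0.052, -0.045, -0.189, -1], [-13.27, -9.02, 7.7, -0.052, -0.045, -0.189, -1], [-13.27, -9.02, 7.7, -0.052, -0.045, -0.189, -1]])

```text
time: 13.67
tcp_pos: [560.2, 108.4, 155.7]
tool_rot: [-3.139, -0.005, 2.907]
contact_force: [-0.1, 0.2, -0.6]
finger_gap: 85.2
gripper_force: 0.0
```

```bash
python3 -c "
from h import *
go((559.5,110.8,86,2.909))"
```

```text
at [560.2 108.4 155.7] [-3.139 -0.005  2.907] gap 85.2 F [-0.1  0.2 -0.6] t 13.7 q6 0.43
(559.5, 110.8, 86, 2.909) -> [0.08 0.23 6.97] [-0.003 -0.005 -0.002]
```

>>> step_arm(commands=[[0.05, 0.1, 3.5, 0, -0.005, 0, -1], [0.05, 0.1, 7, 0, -0.005, 0, -1], [0.05, 0.1, 7.2, 0, -0.005, 0, -1], [0.05, 0.1, 7.2, 0, -0.005, 0, -1], [0.05, 0.1, 7.2, 0, -0.005, 0, -1], [0.05, 0.1, 7.2, 0, -0.005, 0, -1]])

```text
time: 14.17
tcp_pos: [560.9, 112.8, 89.9]
tool_rot: [3.14, 0.008, 2.913]
contact_force: [0.5, -0.2, 0.5]
finger_gap: 85.2
gripper_force: 0.0
```

```bash
python3 -c "
from h import *
go((559.5,110.8,86,2.909))
c=ctrl.camera('side');cv2.imwrite('pics/f.png',cv2.resize(c['img'][150:270,150:290,::-1],None,fx=3,fy=3))"
```

```text
at [560.9 112.8  89.9] [3.14  0.008 2.913] gap 85.2 F [ 0.5 -0.2  0.5] t 14.2 q6 0.43
(559.5, 110.8, 86, 2.909) -> [ 0.09 -0.23  0.39] [0.002 0.008 0.004]
```

View pics/f.png

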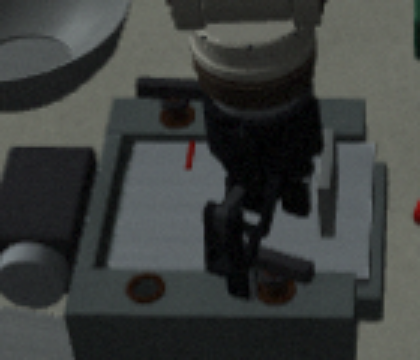

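```bash
python3 -c "
from h import *
c=ctrl.camera('side')
for s in(1,-1):
  for z in (98,120): print(s,z,(proj(c,(560.9+.23*47*s,112.8+.97*47*s,z))-(150,150))*3)
print((proj(c,(559.5,110.8,92))-(150,150))*3)"
```

```text
1 98 [242.27841694 298.12515711]
1 120 [239.80718789 277.47613759]
-1 98 [296.30368882 213.43137674]
-1 120 [294.690149   192.72962259]
[272.90137669 258.51599423]
```

The near finger's projected position (242,298) matches its place in the image, so the tool straddles pin1's bar centrally. Closing.

>>> step_arm(commands=[[0.05, -0.15, 0.3, 0, 0, 0, -1], [0.05, -0.15, 0.3, 0, 0, 0, 1], [0.05, -0.15, 0.3, 0, 0, 0, 1], [0.05, -0.15, 0.3, 0, 0, 0, 1], [0.05, -0.15, 0.3, 0, 0, 0, 1], [0.05, -0.15, 0.3, 0, 0, 0, 1], [0.05, -0.15, 0.3, 0, 0, 0, 1], [0.05, -0.15, 0.3, 0, 0, 0, 1], [0.05, -0.15, 0.3, 0, 0, 0, 1]])

```text
time: 15.02
tcp_pos: [559.4, 111.2, 84.9]
tool_rot: [3.14, 0.006, 2.913]
contact_force: [-0.4, 4.3, 4.9]
finger_gap: 10.4
gripper_force: 154.1
```

>>> step_arm(commands=[[0, 0, 0, 0, 0, -0.12, 1], [0, 0, -0.06, 0, 0, -0.24, 1], [0, 0, -0.12, 0, 0, -0.36, 1], [0, 0, -0.18, 0, 0, -0.48, 1], [0, 0, -0.24, 0, 0, -0.6, 1], [0, 0, -0.3, 0, 0, -0.72, 1], [0, 0, -0.3, 0, 0, -0.8, 1]])

```text
time: 15.6
tcp_pos: [558.9, 109.9, 86.1]
tool_rot: [-3.137, 0.002, -2.565]
contact_force: [2.6, -2.1, -4.6]
finger_gap: 10.5
gripper_force: 95.1
```

>>> step_arm(commands=[[0, 0, 0, 0, 0, 0.12, 1], [0, 0, -0.06, 0, 0, 0.24, 1], [0, 0, -0.12, 0, 0, 0.36, 1], [0, 0, -0.18, 0, 0, 0.48, 1], [0, 0, -0.24, 0, 0, 0.6, 1], [0, 0, -0.3, 0, 0, 0.72, 1], [0, 0, -0.3, 0, 0, 0.8, 1]])

```text
time: 16.18
tcp_pos: [557.1, 110.9, 87.3]
tool_rot: [-3.14, 0.0, 2.907]
contact_force: [-0.3, 4.2, -12.2]
finger_gap: 10.1
gripper_force: 90.5
```

>>> step_arm(commands=[[0, 0, 0, 0, 0, -0.12, 1], [0, 0, -0.06, 0, 0, -0.24, 1], [0, 0, -0.12, 0, 0, -0.36, 1], [0, 0, -0.18, 0, 0, -0.48, 1], [0, 0, -0.24, 0, 0, -0.6, 1], [0, 0, -0.3, 0, 0, -0.72, 1], [0, 0, -0.3, 0, 0, -0.8, 1]])

```text
time: 16.77
tcp_pos: [558.1, 110.0, 90.0]
tool_rot: [-3.138, -0.0, -2.565]
contact_force: [5.6, -1.1, -16.3]
finger_gap: 10.1
gripper_force: 76.0
```

>>> step_arm(commands=[[0, 0, 0, 0, 0, 0.12, 1], [0, 0, -0.06, 0, 0, 0.24, 1], [0, 0, -0.12, 0, 0, 0.36, 1], [0, 0, -0.18, 0, 0, 0.48, 1], [0, 0, -0.24, 0, 0, 0.6, 1], [0, 0, -0.3, 0, 0, 0.72, 1], [0, 0, -0.3, 0, 0, 0.8, 1]])

```text
time: 17.35
tcp_pos: [557.0, 111.3, 92.3]
tool_rot: [-3.141, -0.001, 2.908]
contact_force: [2.3, 6.7, -17.6]
finger_gap: 10.6
gripper_force: 70.1
```

>>> step_arm(commands=[[0, 0, 0, 0, 0, -0.12, 1], [0, 0, -0.06, 0, 0, -0.24, 1], [0, 0, -0.12, 0, 0, -0.36, 1], [0, 0, -0.18, 0, 0, -0.48, 1], [0, 0, -0.24, 0, 0, -0.6, 1], [0, 0, -0.3, 0, 0, -0.72, 1], [0, 0, -0.3, 0, 0, -0.8, 1]])

```text
time: 17.93
tcp_pos: [557.5, 110.2, 95.4]
tool_rot: [-3.139, -0.001, -2.564]
contact_force: [4.6, 2.3, -18.9]
finger_gap: 10.3
gripper_force: 71.2
```

>>> step_arm(commands=[[0, 0, 0, 0, 0, 0.12, 1], [0, 0, -0.06, 0, 0, 0.24, 1], [0, 0, -0.12, 0, 0, 0.36, 1], [0, 0, -0.18, 0, 0, 0.48, 1], [0, 0, -0.24, 0, 0, 0.6, 1], [0, 0, -0.3, 0, 0, 0.72, 1], [0, 0, -0.3, 0, 0, 0.8, 1]])

```text
time: 18.52
tcp_pos: [557.0, 111.3, 98.1]
tool_rot: [-3.141, -0.001, 2.908]
contact_force: [3.3, 7.4, -18.9]
finger_gap: 10.3
gripper_force: 70.0
```

>>> step_arm(commands=[[0, 0, 0, 0, 0, -0.12, 1], [0, 0, -0.06, 0, 0, -0.24, 1], [0, 0, -0.12, 0, 0, -0.36, 1], [0, 0, -0.18, 0, 0, -0.48, 1], [0, 0, -0.24, 0, 0, -0.6, 1], [0, 0, -0.3, 0, 0, -0.72, 1], [0, 0, -0.3, 0, 0, -0.8, 1]])

```text
time: 19.1
tcp_pos: [557.3, 110.3, 101.3]
tool_rot: [-3.14, -0.002, -2.564]
contact_force: [2.3, 1.4, -17.7]
finger_gap: 10.4
gripper_force: 71.3
```

>>> step_arm(commands=[[0, 0, 0, 0, 0, 0.12, 1], [0, 0, -0.06, 0, 0, 0.24, 1], [0, 0, -0.12, 0, 0, 0.36, 1], [0, 0, -0.18, 0, 0, 0.48, 1], [0, 0, -0.24, 0, 0, 0.6, 1], [0, 0, -0.3, 0, 0, 0.72, 1], [0, 0, -0.3, 0, 0, 0.8, 1]])

```text
time: 19.68
tcp_pos: [557.0, 111.3, 104.1]
tool_rot: [-3.141, -0.001, 2.908]
contact_force: [2.8, 7.6, -18.2]
finger_gap: 10.0
gripper_force: 70.3
```

>>> step_arm(commands=[[0, 0, 0, 0, 0, -0.12, 1], [0, 0, -0.06, 0, 0, -0.24, 1], [0, 0, -0.12, 0, 0, -0.36, 1], [0, 0, -0.18, 0, 0, -0.48, 1], [0, 0, -0.24, 0, 0, -0.6, 1], [0, 0, -0.3, 0, 0, -0.72, 1], [0, 0, -0.3, 0, 0, -0.8, 1]])

```text
time: 20.27
tcp_pos: [556.8, 110.3, 107.1]
tool_rot: [-3.14, -0.003, -2.564]
contact_force: [0.8, 1.7, -19.4]
finger_gap: 10.3
gripper_force: 70.9
```

>>> step_arm(commands=[[0, 0, 0, 0, 0, 0.12, 1], [0, 0, -0.06, 0, 0, 0.24, 1], [0, 0, -0.12, 0, 0, 0.36, 1], [0, 0, -0.18, 0, 0, 0.48, 1], [0, 0, -0.24, 0, 0, 0.6, 1], [0, 0, -0.3, 0, 0, 0.72, 1], [0, 0, -0.3, 0, 0, 0.8, 1]])

```text
time: 20.85
tcp_pos: [558.1, 111.2, 113.2]
tool_rot: [3.141, 0.003, 2.907]
contact_force: [-1.0, 5.2, -1.0]
finger_gap: 10.2
gripper_force: 75.0
```

```bash
python3 -c "
from h import *
go((559.5,110.8,216,2.909),(478,298,216,1.571),(478,298,140,1.571,(0,.6,0)),(478,298,76,1.571,(0,.6,0)))"
```

```text
at [558.1 111.2 113.2] [3.141e+00 3.000e-03 2.907e+00] gap 10.2 F [-1.   5.2 -1. ] t 20.9 q6 0.43
(559.5, 110.8, 216, 2.909) -> [ -0.18  -0.   -10.28] [ 0.001  0.003 -0.002]
(478, 298, 216, 1.571) -> [12.25 16.34  0.  ] [ 0.    -0.     1.338]
(478, 298, 140, 1.571) -> [ 0.  -0.   7.6] [0.6 0.  0. ]
(478, 298, 76, 1.571) -> [-0.    3.61  5.28] [0. 0. 0.]
```

>>> step_arm(commands=[[0, 0, -3, 0, 0, 0, 1], [0, 0, -6, 0, 0, 0, 1], [0, 0, -9, 0, 0, 0, 1], [0, 0, -10.3, 0, 0, 0, 1], [0, 0, -10.3, 0, 0, 0, 1]])

```text
time: 21.27
tcp_pos: [559.1, 110.7, 220.3]
tool_rot: [3.14, 0.009, 2.913]
contact_force: [0.7, 0.4, -1.9]
finger_gap: 10.4
gripper_force: 69.2
```

>>> step_arm(commands=[[1, 1.5, 0, 0, 0, 0.12, 1], [2, 3, 0, 0, 0, 0.24, 1], [3, 4.5, 0, 0, 0, 0.36, 1], [4.2, 6, 0, 0, 0, 0.48, 1], [5.4, 7.5, 0, 0, 0, 0.6, 1], [6.6, 9, 0, 0, 0, 0.72, 1], [7.8, 10.5, 0, 0, 0, 0.84, 1], [9, 12, 0, 0, 0, 0.96, 1], [10.2, 13.5, 0, 0, 0, 1.08, 1], [11.4, 15, 0, 0, 0, 1.2, 1], [12.2, 16.3, 0, 0, 0, 1.32, 1], [12.2, 16.3, 0, 0, 0, 1.338, 1]])

```text
time: 22.27
tcp_pos: [475.0, 298.9, 214.2]
tool_rot: [3.139, 0.002, 1.57]
contact_force: [-0.4, -0.7, -2.7]
finger_gap: 10.4
gripper_force: 69.1
```

>>> step_arm(commands=[[0, 0, 1, 0.1, 0, 0, 1], [0, 0, 2, 0.2, 0, 0, 1], [0, 0, 3, 0.3, 0, 0, 1], [0, 0, 4, 0.4, 0, 0, 1], [0, 0, 5, 0.5, 0, 0, 1], [0, 0, 6, 0.6, 0, 0, 1], [0, 0, 7, 0.6, 0, 0, 1], [0, 0, 7, 0.6, 0, 0, 1], [0, 0, 7, 0.6, 0, 0, 1], [0, 0, 7, 0.6, 0, 0, 1]])

```text
time: 23.1
tcp_pos: [476.4, 297.2, 149.1]
tool_rot: [-2.552, -0.001, 1.576]
contact_force: [-0.4, -0.3, 0.1]
finger_gap: 10.5
gripper_force: 69.2
```

```bash
python3 -c "
from h import *
go((478,298,78,1.571,(0,.6,0)))
a=cam('side')['img'][:,:,::-1]
cv2.imwrite('pics/g.png',cv2.resize(a[150:420,120:360],None,fx=1.8,fy=1.8))"
```

```text
at [476.4 297.2 149.1] [-2.552e+00 -1.000e-03  1.576e+00] gap 10.5 F [-0.4 -0.3  0.1] t 23.1 q6 1.94
(478, 298, 78, 1.571) -> [0.08 4.08 5.82] [0.01  0.002 0.004]
```

View pics/g.png

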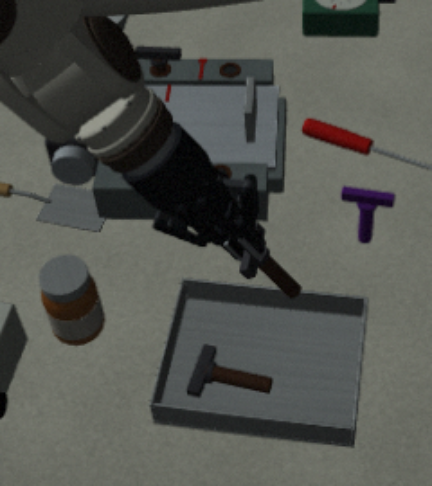

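Pin1 is held over the tray, and the tray's corner hasn't moved (image 324,316). Pin2 is still inside. Lowering.

>>> step_arm(commands=[[0.1, 0.9, 1.3, 0, 0, 0, 1], [0.1, 1.8, 2.6, 0, 0, 0, 1], [0.1, 2.7, 3.9, 0, 0, 0, 1], [0.1, 3.6, 5.1, 0, 0, 0, 1], [0.1, 4.0, 5.7, 0, 0, 0, 1], [0.1, 4.0, 5.7, 0, 0, 0, 1], [0.1, 4.0, 5.7, 0, 0, 0, 0.5], [0.1, 4.0, 5.7, 0, 0, 0, 0.3], [0.1, 4.0, 5.7, 0, 0, 0, 0.2], [0.1, 4.0, 5.7, 0, 0, 0, 0.2], [0.1, 4.0, 5.7, 0, 0, 0, 0.2]])

```text
time: 24.07
tcp_pos: [478.1, 298.2, 77.4]
tool_rot: [-2.548, 0.001, 1.575]
contact_force: [1.1, -0.4, 0.8]
finger_gap: 33.9
gripper_force: 0.3
```

>>> step_arm(commands=[[0, 0, -1.5, 0, 0, 0, 0.2], [0, 0, -3, 0, 0, 0, 0.2], [0, 0, -6, 0, 0, 0, 0.0], [0, 0, -9, 0, 0, 0, -0.5], [0, 0, -12, 0, 0, 0, -1], [0, 1, -14, 0, 0, 0, -1], [0, 2, -16, 0, 0, 0, -1], [0, 2, -16, 0, 0, 0, -1], [0, 2, -16, 0, 0, 0, -1]])

```text
time: 24.82
tcp_pos: [584.4, 306.8, 157.5]
tool_rot: [-2.615, -0.019, 1.561]
contact_force: [-0.9, -0.6, 0.6]
finger_gap: 85.1
gripper_force: 0.0
```

```bash
python3 -c "
from h import *
go((600,150,240,2.9),(685,-73.6,170,3.198))
a=cam('side')['img'][:,:,::-1]
cv2.imwrite('pics/g2.png',cv2.resize(a[130:420,120:360],None,fx=1.7,fy=1.7))"
```

```text
at [584.4 306.8 157.5] [-2.615 -0.019  1.561] gap 85.1 F [-0.9 -0.6  0.6] t 24.8 q6 1.91
(600, 150, 240, 2.9) -> [-15.5   -2.82  -8.25] [-0.432 -0.368 -1.301]
(685, -73.6, 170, 3.198) -> [-13.6  -19.68   7.  ] [ 0.     0.    -0.298]
```

View pics/g2.png

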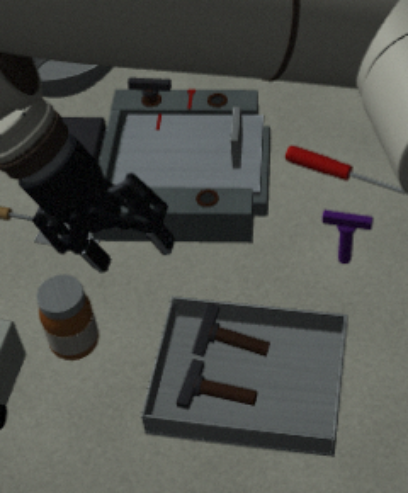

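Both pins now lie in the tray. Going to pin4.

>>> step_arm(commands=[[0, 1.5, -4, -0.04, -0.03, -0.11, -1], [-1, 1.5, -8, -0.08, -0.07, -0.22, -1], [-3, 0, -8.2, -0.11, -0.1, -0.33, -1], [-5, -1, -8.2, -0.15, -0.13, -0.43, -1], [-7, -2, -8.2, -0.19, -0.16, -0.54, -1], [-9, -2.8, -8.2, -0.23, -0.19, -0.65, -1], [-11, -2.8, -8.2, -0.27, -0.22, -0.76, -1], [-13, -2.8, -8.2, -0.3, -0.25, -0.87, -1], [-15, -2.8, -8.2, -0.34, -0.29, -0.97, -1], [-15.5, -2.8, -8.2, -0.38, -0.32, -1.08, -1], [-15.5, -2.8, -8.2, -0.42, -0.355, -1.2, -1], [-15.5, -2.8, -8.2, -0.432, -0.368, -1.301, -1]])

```text
time: 25.87
tcp_pos: [599.0, 150.3, 244.6]
tool_rot: [3.136, 0.01, 2.907]
contact_force: [-0.7, -0.0, 0.4]
finger_gap: 85.3
gripper_force: 0.0
```

>>> step_arm(commands=[[0, 0, 0, 0, 0, 0, -1], [0, 0, 0, 0, 0, 0, -1], [0, 0, 0, 0, 0, 0, -1], [0, 0, 0, 0, 0, 0, -1]])

```text
time: 26.2
tcp_pos: [600.1, 150.7, 240.4]
tool_rot: [3.141, 0.002, 2.899]
contact_force: [0.1, -0.9, 0.1]
finger_gap: 85.7
gripper_force: 0.0
```

```bash
python3 -c "
from h import *
go((685,-73.6,150,3.198))"
```

```text
at [600.1 150.7 240.4] [3.141e+00 2.000e-03 2.899e+00] gap 85.7 F [ 0.1 -0.9  0.1] t 26.2 q6 0.49
(685, -73.6, 150, 3.198) -> [-13.62 -19.73   9.05] [ 0.     0.002 -0.299]
```

>>> step_arm(commands=[[-2.3, -3.3, 1.5, 0, 0, -0.05, -1], [-4.5, -6.6, 3, 0, 0, -0.1, -1], [-6.8, -9.9, 4.5, 0, 0, -0.15, -1], [-9.1, -13.2, 6, 0, 0, -0.2, -1], [-11.3, -16.4, 7.5, 0, 0, -0.25, -1], [-13.6, -19.7, 9, 0, 0, -0.3, -1], [-13.6, -19.7, 9, 0, 0, -0.3, -1], [-13.6, -19.7, 11, 0, 0, -0.3, -1], [-13.6, -19.7, 13, 0, 0, -0.3, -1], [-13.6, -19.7, 15.4, 0, 0, -0.3, -1], [-13.6, -19.7, 15.4, 0, 0, -0.3, -1], [-13.6, -19.7, 15.4, 0, 0, -0.3, -1]])

```text
time: 27.2
tcp_pos: [684.6, -72.9, 84.6]
tool_rot: [3.141, -0.002, -3.083]
contact_force: [0.2, 0.4, 0.3]
finger_gap: 85.3
gripper_force: 0.0
```

>>> step_arm(commands=[[0, 0, 0, 0, 0, 0, -1], [0, 0, 0, 0, 0, 0, -1], [0, 0, 0, 0, 0, 0, -1]])

```text
time: 27.45
tcp_pos: [686.2, -73.2, 87.9]
tool_rot: [-3.142, 0.004, -3.082]
contact_force: [0.2, 0.7, 0.6]
finger_gap: 85.6
gripper_force: 0.0
```

```bash
python3 -c "
from h import *
go((685,-73.6,86,3.198))"
```

```text
at [686.2 -73.2  87.9] [-3.142  0.004 -3.082] gap 85.6 F [0.2 0.7 0.6] t 27.4 q6 -0.17
(685, -73.6, 86, 3.198) -> [ 0.12 -0.03  0.19] [-0.     0.004  0.003]
```

Well aligned. I'll grip and swing.

>>> step_arm(commands=[[0, 0, 0.1, 0, 0, 0, -1], [0, 0, 0.1, 0, 0, 0, 1], [0, 0, 0.1, 0, 0, 0, 1], [0, 0, 0.1, 0, 0, 0, 1], [0, 0, 0.1, 0, 0, 0, 1], [0, 0, 0.1, 0, 0, 0, 1], [0, 0, 0.1, 0, 0, 0, 1], [0, 0, 0.1, 0, 0, 0, 1], [0, 0, 0.1, 0, 0, 0, 1]])

```text
time: 28.2
tcp_pos: [685.7, -73.8, 85.8]
tool_rot: [-3.141, 0.003, -3.083]
contact_force: [-0.6, -3.0, 4.3]
finger_gap: 9.9
gripper_force: 94.0
```

>>> step_arm(commands=[[0, 0, 0, 0, 0, -0.12, 1], [0, 0, -0.06, 0, 0, -0.24, 1], [0, 0, -0.12, 0, 0, -0.36, 1], [0, 0, -0.18, 0, 0, -0.48, 1], [0, 0, -0.24, 0, 0, -0.6, 1], [0, 0, -0.3, 0, 0, -0.72, 1], [0, 0, -0.3, 0, 0, -0.8, 1]])

```text
time: 28.78
tcp_pos: [685.1, -74.2, 86.4]
tool_rot: [-3.141, -0.0, -2.277]
contact_force: [4.0, -4.6, -8.1]
finger_gap: 10.5
gripper_force: 91.8
```

>>> step_arm(commands=[[0, 0, 0, 0, 0, 0.12, 1], [0, 0, -0.06, 0, 0, 0.24, 1], [0, 0, -0.12, 0, 0, 0.36, 1], [0, 0, -0.18, 0, 0, 0.48, 1], [0, 0, -0.24, 0, 0, 0.6, 1], [0, 0, -0.3, 0, 0, 0.72, 1], [0, 0, -0.3, 0, 0, 0.8, 1]])

```text
time: 29.37
tcp_pos: [684.5, -73.8, 88.0]
tool_rot: [3.141, -0.002, -3.089]
contact_force: [2.3, -3.8, -13.8]
finger_gap: 10.3
gripper_force: 75.7
```

>>> step_arm(commands=[[0, 0, 0, 0, 0, -0.12, 1], [0, 0, -0.06, 0, 0, -0.24, 1], [0, 0, -0.12, 0, 0, -0.36, 1], [0, 0, -0.18, 0, 0, -0.48, 1], [0, 0, -0.24, 0, 0, -0.6, 1], [0, 0, -0.3, 0, 0, -0.72, 1], [0, 0, -0.3, 0, 0, -0.8, 1]])

```text
time: 29.95
tcp_pos: [684.7, -74.0, 90.3]
tool_rot: [3.14, -0.001, -2.277]
contact_force: [5.8, -5.1, -15.3]
finger_gap: 10.4
gripper_force: 83.5
```

>>> step_arm(commands=[[0, 0, 0, 0, 0, 0.12, 1], [0, 0, -0.06, 0, 0, 0.24, 1], [0, 0, -0.12, 0, 0, 0.36, 1], [0, 0, -0.18, 0, 0, 0.48, 1], [0, 0, -0.24, 0, 0, 0.6, 1], [0, 0, -0.3, 0, 0, 0.72, 1], [0, 0, -0.3, 0, 0, 0.8, 1]])

```text
time: 30.53
tcp_pos: [683.9, -73.7, 92.7]
tool_rot: [3.141, -0.004, -3.089]
contact_force: [2.4, -3.8, -17.0]
finger_gap: 10.0
gripper_force: 79.5
```

>>> step_arm(commands=[[0, 0, 0, 0, 0, -0.12, 1], [0, 0, -0.06, 0, 0, -0.24, 1], [0, 0, -0.12, 0, 0, -0.36, 1], [0, 0, -0.18, 0, 0, -0.48, 1], [0, 0, -0.24, 0, 0, -0.6, 1], [0, 0, -0.3, 0, 0, -0.72, 1], [0, 0, -0.3, 0, 0, -0.8, 1]])

```text
time: 31.12
tcp_pos: [684.3, -73.9, 95.4]
tool_rot: [3.139, -0.002, -2.277]
contact_force: [6.6, -5.2, -20.3]
finger_gap: 10.0
gripper_force: 79.3
```

>>> step_arm(commands=[[0, 0, 0, 0, 0, 0.12, 1], [0, 0, -0.06, 0, 0, 0.24, 1], [0, 0, -0.12, 0, 0, 0.36, 1], [0, 0, -0.18, 0, 0, 0.48, 1], [0, 0, -0.24, 0, 0, 0.6, 1], [0, 0, -0.3, 0, 0, 0.72, 1], [0, 0, -0.3, 0, 0, 0.8, 1]])

```text
time: 31.7
tcp_pos: [683.8, -73.7, 98.3]
tool_rot: [3.141, -0.005, -3.089]
contact_force: [3.2, -3.5, -19.3]
finger_gap: 10.3
gripper_force: 76.7
```

>>> step_arm(commands=[[0, 0, 0, 0, 0, -0.12, 1], [0, 0, -0.06, 0, 0, -0.24, 1], [0, 0, -0.12, 0, 0, -0.36, 1], [0, 0, -0.18, 0, 0, -0.48, 1], [0, 0, -0.24, 0, 0, -0.6, 1], [0, 0, -0.3, 0, 0, -0.72, 1], [0, 0, -0.3, 0, 0, -0.8, 1]])

```text
time: 32.28
tcp_pos: [684.2, -73.8, 101.2]
tool_rot: [3.138, -0.002, -2.277]
contact_force: [5.4, -4.6, -20.2]
finger_gap: 10.1
gripper_force: 76.9
```

>>> step_arm(commands=[[0, 0, 0, 0, 0, 0.12, 1], [0, 0, -0.06, 0, 0, 0.24, 1], [0, 0, -0.12, 0, 0, 0.36, 1], [0, 0, -0.18, 0, 0, 0.48, 1], [0, 0, -0.24, 0, 0, 0.6, 1], [0, 0, -0.3, 0, 0, 0.72, 1], [0, 0, -0.3, 0, 0, 0.8, 1]])

```text
time: 32.87
tcp_pos: [683.8, -73.6, 104.1]
tool_rot: [3.141, -0.005, -3.089]
contact_force: [2.3, -4.0, -20.7]
finger_gap: 10.6
gripper_force: 76.7
```

>>> step_arm(commands=[[0, 0, 0, 0, 0, -0.12, 1], [0, 0, -0.06, 0, 0, -0.24, 1], [0, 0, -0.12, 0, 0, -0.36, 1], [0, 0, -0.18, 0, 0, -0.48, 1], [0, 0, -0.24, 0, 0, -0.6, 1], [0, 0, -0.3, 0, 0, -0.72, 1], [0, 0, -0.3, 0, 0, -0.8, 1]])

```text
time: 33.45
tcp_pos: [684.2, -73.7, 107.2]
tool_rot: [3.138, -0.002, -2.277]
contact_force: [4.8, -2.8, -19.8]
finger_gap: 10.3
gripper_force: 76.9
```

>>> step_arm(commands=[[0, 0, 0, 0, 0, 0.12, 1], [0, 0, -0.06, 0, 0, 0.24, 1], [0, 0, -0.12, 0, 0, 0.36, 1], [0, 0, -0.18, 0, 0, 0.48, 1], [0, 0, -0.24, 0, 0, 0.6, 1], [0, 0, -0.3, 0, 0, 0.72, 1], [0, 0, -0.3, 0, 0, 0.8, 1]])

```text
time: 34.03
tcp_pos: [685.0, -73.3, 114.1]
tool_rot: [3.141, 0.0, -3.089]
contact_force: [0.4, -1.8, -1.2]
finger_gap: 10.3
gripper_force: 79.3
```

```bash
python3 -c "
from h import *
go((685,-73.6,216,3.198))"
```

```text
at [685.  -73.3 114.1] [ 3.141  0.    -3.089] gap 10.3 F [ 0.4 -1.8 -1.2] t 34.0 q6 -0.16
(685, -73.6, 216, 3.198) -> [ -0.    -0.02 -10.19] [ 0.001  0.    -0.004]
```

>>> step_arm(commands=[[0, 0, -3, 0, 0, 0, 1], [0, 0, -6, 0, 0, 0, 1], [0, 0, -9, 0, 0, 0, 1], [0, 0, -10.3, 0, 0, 0, 1], [0, 0, -10.3, 0, 0, 0, 1], [0, 0, -10.3, 0, 0, 0, 1]])

```text
time: 34.53
tcp_pos: [685.4, -73.3, 217.7]
tool_rot: [3.141, 0.002, -3.082]
contact_force: [0.4, 0.3, -2.5]
finger_gap: 10.0
gripper_force: 70.3
```

```bash
python3 -c "
from h import *
go((420,335,216,-1.571),(420,335,150,-1.571,(0,-.6,0)))"
```

```text
at [685.4 -73.3 217.7] [ 3.141e+00  2.000e-03 -3.082e+00] gap 10.0 F [ 0.4  0.3 -2.5] t 34.5 q6 -0.17
(420, 335, 216, -1.571) -> [24.06 42.33  0.14] [-1.000e-03  2.000e-03 -1.511e+00]
(420, 335, 150, -1.571) -> [-0.  -0.   6.6] [ 0.6 -0.  -0. ]
```

>>> step_arm(commands=[[2, 3.3, 0, 0, 0, -0.12, 1], [4, 6.6, 0, 0, 0, -0.24, 1], [6, 10, 0, 0, 0, -0.36, 1], [8, 13.5, 0, 0, 0, -0.48, 1], [10, 17, 0, 0, 0, -0.6, 1], [12, 20.5, 0, 0, 0, -0.72, 1], [14, 24, 0, 0, 0, -0.84, 1], [16, 27.5, 0, 0, 0, -0.96, 1], [18, 31.5, 0, 0, 0, -1.08, 1], [20, 35, 0, 0, 0, -1.2, 1], [22, 38.5, 0, 0, 0, -1.32, 1], [24, 42.3, 0, 0, 0, -1.44, 1]])

```text
time: 35.53
tcp_pos: [419.0, 334.2, 215.4]
tool_rot: [3.141, -0.001, -1.636]
contact_force: [0.7, -0.1, -2.8]
finger_gap: 10.2
gripper_force: 70.2
```

>>> step_arm(commands=[[0, 0, 0, 0, 0, -0.07, 1], [0, 0, 1, 0.1, 0, -0.07, 1], [0, 0, 2, 0.2, 0, -0.07, 1], [0, 0, 3, 0.3, 0, -0.07, 1], [0, 0, 4, 0.4, 0, -0.07, 1], [0, 0, 5, 0.5, 0, -0.07, 1], [0, 0, 6, 0.6, 0, -0.07, 1], [0, 0, 6.6, 0.6, 0, -0.07, 1], [0, 0, 6.6, 0.6, 0, -0.07, 1], [0, 0, 6.6, 0.6, 0, -0.07, 1], [0, 0, 6.6, 0.6, 0, -0.07, 1]])

```text
time: 36.45
tcp_pos: [422.3, 333.8, 153.0]
tool_rot: [-2.541, -0.019, -1.577]
contact_force: [0.1, 0.0, -0.9]
finger_gap: 10.4
gripper_force: 70.3
```

```bash
python3 -c "
from h import *
go((420,335,79,-1.571,(0,-.6,0)))
a=cam('side')['img'][:,:,::-1]
cv2.imwrite('pics/k.png',cv2.resize(a[150:420,120:360],None,fx=1.8,fy=1.8))"
```

```text
at [422.3 333.8 153. ] [-2.541 -0.019 -1.577] gap 10.4 F [ 0.1  0.  -0.9] t 36.5 q6 -0.75
(420, 335, 79, -1.571) -> [-0.26  4.37  5.97] [-0.    -0.019  0.005]
```

View pics/k.png

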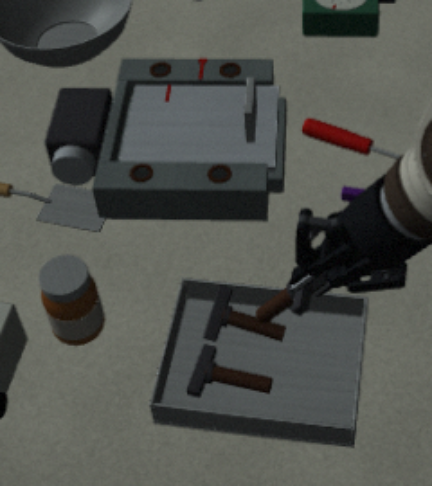

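All four bores are empty, and the tray is unmoved with two pins in it. The third is leaning above it at (270,305). Lowering it between the shanks.

>>> step_arm(commands=[[-0.2, 0.9, 1.3, 0, 0, 0, 1], [-0.2, 1.8, 2.6, 0, 0, 0, 1], [-0.2, 2.7, 3.8, 0, 0, 0, 1], [-0.2, 3.6, 5.0, 0, 0, 0, 1], [-0.2, 4.3, 5.9, 0, 0, 0, 1], [-0.2, 4.3, 5.9, 0, 0, 0, 1], [-0.2, 4.3, 5.9, 0, 0, 0, 0.5], [-0.2, 4.3, 5.9, 0, 0, 0, 0.3], [-0.2, 4.3, 5.9, 0, 0, 0, 0.2], [-0.2, 4.3, 5.9, 0, 0, 0, 0.2], [-0.2, 4.3, 5.9, 0, 0, 0, 0.2]])

```text
time: 37.42
tcp_pos: [419.6, 334.2, 79.8]
tool_rot: [-2.539, -0.019, -1.576]
contact_force: [0.5, -0.2, -0.0]
finger_gap: 33.9
gripper_force: 0.2
```

>>> step_arm(commands=[[0, 0, -1.5, 0, 0, 0, 0.2], [0, 0, -3, 0, 0, 0, 0.2], [0, -1, -6, 0, 0, 0, 0.0], [0, -3, -9, 0, 0, 0, -0.5], [0, -5, -12, 0, 0, 0, -1], [0, -7, -14, 0, 0, 0, -1], [0, -9, -16, 0, 0, 0, -1], [0, -9, -16, 0, 0, 0, -1], [0, -9, -16, 0, 0, 0, -1]])

```text
time: 38.17
tcp_pos: [403.5, 338.1, 263.8]
tool_rot: [-2.538, -0.017, -1.577]
contact_force: [-0.8, -0.1, -1.0]
finger_gap: 85.3
gripper_force: 0.0
```

```bash
python3 -c "
from h import *
go((400,150,220,3.27))
a=cam('side')['img'][:,:,::-1]
cv2.imwrite('pics/k2.png',a)
print(a[300:345,235:300].mean(2)[::3,::3].astype(int))"
```

```text
at [403.5 338.1 263.8] [-2.538 -0.017 -1.577] gap 85.3 F [-0.8 -0.1 -1. ] t 38.2 q6 -0.71
(400, 150, 220, 3.27) -> [18.73  2.87  3.73] [-0.507  0.419  1.395]
[[109 106 103 109 102 108 105 112 109 105 106 105 100 107 104 108 103 106
  106 103 104 109]
 [108 108 104 106 103 105 104 112 106 104 103 103 108 102 101 106 107 102
  102 107 101  97]
 [ 88  92  88  94 106 108 103 105 105 106 106 102 102 103 106 109 108 110
  104 106 105 105]
 [ 36  37  40  28  38  40  35  46  78  95  98  92  92  92 102 105 106 108
  105 107 107  97]
 [ 37  36  31  33  26  35  35  38  37  35  34  32  34  35  34  31  31  52
   81  86  85  88]
 [ 32  37  32  27  22  36  33  36  35  35  34  37  34  36  34  35  37  33
   36  34  34  34]
 [ 84  72  30  29  59  58  46  42  39  32  34  34  35  36  37  37  34  38
   34  34  36  35]
 [ 85  42  30  28  28  84  86  82  88  86  85  88  85  79  59  52  48  39
   35  33  35  37]
 [ 84  28  29  27  25  24  16  50  80  89  89  88  90  89  88  89  90  90
   89  90  86  87]
 [ 72  32  28  24  23  23  24  27  23  21  46  76  88  85  86  92  88  85
   92  86  90  88]
 [ 42  28  25  18  42  12  17  21  24  26  24  22  23  29  70  85  88  86
   85  87  86  88]
 [ 30  27  17  86  86  88  76  53  13  18  16  23  25  23  29  89  88  89
   88  84  87  88]
 [ 27  29  67  82  84  83  82  80  83  82  70  13  20  23  36  90  86  86
   89  84  83  86]
 [ 84  39  81  82  86  84  82  85  86  86  89  85  84  73  88  83  85  85
   87  90  90  86]
 [ 35  42  87  86  86  86  85  85  82  84  84  86  86  84  87  89  88  90
   91  89  89  91]]
```

```bash
python3 -c "
from h import *
go((540,7.3,160,-1.438))
a=cv2.imread('pics/k2.png')
poly=np.array([(226,311),(322,318),(318,384),(208,372)],np.int32)
m=np.zeros(a.shape[:2],np.uint8);cv2.fillPoly(m,[poly],255)
d=((a.max(2)<62)&(m>0)).astype(np.uint8);n,l,s,c=cv2.connectedComponentsWithStats(d)
print([(s[i].tolist(),c[i].round()) for i in range(1,n) if s[i][4]>30])"
```

```text
at [403.1 337.7 261.9] [-2.54  -0.019 -1.577] gap 85.5 F [-0.1  0.  -0.8] t 38.2 q6 -0.71
(540, 7.3, 160, -1.438) -> [32.75 -5.31 16.78] [-0.6   -0.06  -0.129]
[([225, 311, 97, 29, 1123], array([266., 323.])), ([273, 338, 46, 31, 588], array([300., 351.])), ([224, 341, 48, 30, 588], array([244., 358.])), ([208, 344, 9, 29, 38], array([212., 360.]))]
```

The third pin is in the tray (component at (300,351)). Next is the gate handle.

>>> step_arm(commands=[[3, -0.5, 0.5, -0.1, -0.01, -0.02, -1], [6, -1, 1, -0.2, -0.02, -0.04, -1], [9, -1.5, 2, -0.3, -0.03, -0.06, -1], [12, -2, 4, -0.4, -0.04, -0.08, -1], [15, -2.5, 6, -0.5, -0.05, -0.1, -1], [18.5, -3, 8, -0.6, -0.06, -0.129, -1], [22, -3.5, 10, -0.6, -0.06, -0.129, -1], [25.5, -4, 12.5, -0.6, -0.06, -0.129, -1], [29, -4.7, 15, -0.6, -0.06, -0.129, -1], [32.75, -5.3, 16.8, -0.6, -0.06, -0.129, -1], [32.75, -5.3, 16.8, -0.6, -0.06, -0.129, -1], [32.75, -5.3, 16.8, -0.6, -0.06, -0.129, -1]])

```text
time: 39.22
tcp_pos: [539.1, 5.1, 156.9]
tool_rot: [3.136, -0.001, -1.441]
contact_force: [-0.8, -0.9, 0.2]
finger_gap: 85.4
gripper_force: 0.0
```

>>> step_arm(commands=[[0, 0, 0, 0, 0, 0, -1], [0, 0, 0, 0, 0, 0, -1], [0, 0, 0, 0, 0, 0, -1]])

```text
time: 39.47
tcp_pos: [539.7, 8.5, 160.2]
tool_rot: [3.141, -0.001, -1.436]
contact_force: [-0.9, 0.0, -0.1]
finger_gap: 85.5
gripper_force: 0.0
```

```bash
python3 -c "
from h import *
go((540,7.3,72,-1.438))"
```

```text
at [539.7   8.5 160.2] [ 3.141e+00 -1.000e-03 -1.436e+00] gap 85.5 F [-0.9  0.  -0.1] t 39.5 q6 -1.69
(540, 7.3, 72, -1.438) -> [ 0.11 -0.02  8.82] [ 0.    -0.001  0.002]
```

>>> step_arm(commands=[[0, 0, 3, 0, 0, 0, -1], [0, 0, 6, 0, 0, 0, -1], [0, 0, 8.6, 0, 0, 0, -1], [0, 0, 8.6, 0, 0, 0, -1], [0, 0, 8.6, 0, 0, 0, -1], [0, 0, 8.6, 0, 0, 0, -0.2], [0, 0, 8.6, 0, 0, 0, 0.3], [0, 0, 8.6, 0, 0, 0, 1], [0, 0, 8.6, 0, 0, 0, 1], [0, 0, 8.6, 0, 0, 0, 1], [0, 0, 8.6, 0, 0, 0, 1], [0, 0, 8.6, 0, 0, 0, 1]])

```text
time: 40.47
tcp_pos: [539.0, 6.9, 74.2]
tool_rot: [3.139, -0.001, -1.438]
contact_force: [-8.2, -1.1, 7.2]
finger_gap: 11.2
gripper_force: 60.3
```

```bash
cat > gate.py <<'E'
from h import *
# red blobs in side and top images near the right rail -> feeder frame x of line and stop
a=.133;R=np.array([[np.cos(a),-np.sin(a)],[np.sin(a),np.cos(a)]]);t=np.array([622.4,18.3])
for n in('side','top'):
    c=ctrl.camera(n);g=c['img'].astype(int);r=((g[...,0]>90)&(g[...,0]>1.8*g[...,1])).astype(np.uint8)
    k,l,s,ce=cv2.connectedComponentsWithStats(r,connectivity=8)
    for i in range(1,k):
        v,u=np.nonzero(l==i);P=np.array([R.T@(onz(c,x,y,60)[:2]-t) for x,y in zip(u,v)])
        m=P.mean(0)
        if len(u)>3 and abs(m[0])<120 and -130<m[1]<-30: print(n,len(u),'x',m[0].round(1),'y',P[:,1].min().round(),P[:,1].max().round(),'slope',np.polyfit(P[:,1],P[:,0],1).round(2), 'px',ce[i].round())
E
python3 gate.py; python3 -c "
from h import *
go((540,7.3,72,-1.438))"
```

```text
top 14 x -7.1 y -122.0 -108.0 slope [ -0.09 -17.23] px [324. 149.]
at [539.    6.9  74.2] [ 3.139e+00 -1.000e-03 -1.438e+00] gap 11.0 F [-6.5 -0.6  7.8] t 40.6 q6 -1.69
(540, 7.3, 72, -1.438) -> [-0.02 -0.1   0.22] [ 0.002 -0.001  0.   ]
```

>>> step_arm(commands=[[0, 0.4, 0, 0, 0, 0, 1], [0, 0.8, 0, 0, 0, 0, 1], [0, 1.2, 0, 0, 0, 0, 1], [0, 1.6, 0, 0, 0, 0, 1], [0, 2.0, 0, 0, 0, 0, 1], [0, 2.4, 0, 0, 0, 0, 1], [0, 2.8, 0, 0, 0, 0, 1], [0, 3.2, 0, 0, 0, 0, 1], [0, 3.6, 0, 0, 0, 0, 1], [0, 3.9, 0, 0, 0, 0, 1], [0, 3.9, 0, 0, 0, 0, 1], [0, 3.9, 0, 0, 0, 0, 1]])

```text
time: 41.57
tcp_pos: [502.2, 2.0, 74.2]
tool_rot: [-3.14, -0.001, -1.438]
contact_force: [4.2, 1.6, -0.3]
finger_gap: 11.3
gripper_force: 59.6
```

```bash
sed -i 's/g\[...,0\]>90)&(g\[...,0\]>1.8/g[...,0]>70)\&(g[...,0]>1.6/' gate.py; sed -i "s/c=ctrl.camera(n);/c=ctrl.camera(n)\n    if ini: c=dict(c);c['img']=cv2.imread(f'pics\/{n}0.png')[:,:,::-1]\n    /; s/^a=.133/import sys;ini=len(sys.argv)>1\na=.133/" gate.py; python3 gate.py 1;echo; python3 gate.py;python3 -c "
from h import *
go((540,7.3,72,-1.438))"
```

```text
side 21 x -7.6 y -120.0 -81.0 slope [-0.01 -8.17] px [231. 187.]
side 17 x 34.0 y -62.0 -36.0 slope [1.000e-02 3.443e+01] px [213. 201.]
top 11 x 33.1 y -71.0 -45.0 slope [ 0.08 37.76] px [300. 136.]
top 20 x -7.5 y -122.0 -106.0 slope [ -0.13 -22.33] px [324. 149.]

side 24 x -7.9 y -120.0 -81.0 slope [ -0.04 -11.81] px [232. 187.]
side 17 x -3.1 y -62.0 -36.0 slope [-0.02 -4.02] px [228. 201.]
top 5 x -7.7 y -122.0 -121.0 slope [   -8.98 -1097.28] px [326. 149.]
at [502.2   2.   74.2] [-3.140e+00 -1.000e-03 -1.438e+00] gap 11.1 F [4.2 0.4 0.1] t 41.8 q6 -1.7
(540, 7.3, 72, -1.438) -> [-0.03 -3.82  0.23] [-0.002 -0.001  0.   ]
```

>>> step_arm(commands=[[0, 0.3, 0, 0, 0, 0, 1], [0, 0.56, 0, 0, 0, 0, 1], [0, 0.56, 0, 0, 0, 0, 1], [0, 0.56, 0, 0, 0, 0, 1]])

```text
time: 42.1
tcp_pos: [496.8, 1.2, 74.2]
tool_rot: [-3.14, -0.001, -1.438]
contact_force: [5.6, 0.9, 0.2]
finger_gap: 11.1
gripper_force: 59.5
```

```bash
cat > gate2.py <<'E'
from h import *
import sys
a=.133;R=np.array([[np.cos(a),-np.sin(a)],[np.sin(a),np.cos(a)]]);t=np.array([622.4,18.3])
def meas(c,z,lo,hi,x0,x1):
    # weighted redness over a feeder-frame window on plane z
    g=c['img'].astype(float);w=np.clip(g[...,0]-1.25*(g[...,1]+g[...,2])/2-8,0,None);A=[];B=[]
    for v,u in zip(*np.nonzero(w)):
        p=R.T@(onz(c,u,v,z)[:2]-t)
        if lo<p[1]<hi and x0<p[0]<x1: A.append(p);B.append(w[v,u])
    if not A: return None
    A=np.array(A);B=np.array(B);return np.average(A,axis=0,weights=B).round(2),len(B)
for ini in(1,0):
  for n in('side','top'):
    c=dict(ctrl.camera(n))
    if ini:c['img']=cv2.imread(f'pics/{n}0.png')[:,:,::-1]
    L=(25,45) if ini else (-20,10)
    print(ini,n,'line',meas(c,52,-76,-42,*L),'stop',meas(c,60,-112,-80,-20,8))
E
python3 gate2.py;python3 -c "
from h import *
go((500,2,160,-1.438))"
```

```text
1 side line (array([ 35.79, -59.05]), 19) stop (array([ -8.08, -95.48]), 18)
1 top line (array([ 36.5 , -60.68]), 19) stop (array([ -7.47, -98.52]), 16)
0 side line (array([ -6.85, -58.71]), 19) stop (array([ -8.09, -95.65]), 18)
0 top line None stop None
at [496.8   1.2  74.2] [-3.140e+00 -1.000e-03 -1.438e+00] gap 11.3 F [6.4 1.5 0.7] t 42.3 q6 -1.7
(500, 2, 160, -1.438) -> [-0.02 -0.35 -8.58] [-0.002 -0.001  0.   ]
```

>>> step_arm(commands=[[0, 0.12, 0, 0, 0, 0, 1], [0, 0.12, 0, 0, 0, 0, 1], [0, 0.12, 0, 0, 0, 0, 1]])

```text
time: 42.55
tcp_pos: [495.9, 1.1, 74.2]
tool_rot: [-3.139, -0.001, -1.438]
contact_force: [6.8, 0.6, -1.5]
finger_gap: 10.7
gripper_force: 59.4
```

```bash
python3 gate2.py | grep '0 side'
```

```text
0 side line (array([ -7.7 , -59.27]), 20) stop (array([ -8.09, -95.69]), 18)
```

>>> step_arm(commands=[[0, 0.04, 0, 0, 0, 0, 1], [0, 0.04, 0, 0, 0, 0, 1], [0, 0, 0, 0, 0, 0, 0.6], [0, 0, 0, 0, 0, 0, 0.2], [0, 0, 0, 0, 0, 0, -0.2], [0, 0, 0, 0, 0, 0, -0.2], [0, 0, -3, 0, 0, 0, -0.2], [0, 0, -6, 0, 0, 0, -0.2], [0, 0, -10, 0, 0, 0, -0.2], [0, 0, -14, 0, 0, 0, -0.2], [0, 0, -14, 0, 0, 0, -0.2]])

```text
time: 43.67
tcp_pos: [496.4, 1.2, 221.5]
tool_rot: [-3.133, -0.002, -1.438]
contact_force: [1.3, -0.5, 1.0]
finger_gap: 51.3
gripper_force: 0.0
```

```bash
python3 gate2.py | grep '^0'; python3 -c "
from h import *
go((400,120,300,-1.438))
a=cam('side')['img'][:,:,::-1];b=cam('top')['img'][:,:,::-1]
A=cv2.resize(a[105:172,275:345],None,fx=5.5,fy=5.5,interpolation=cv2.INTER_CUBIC)
B=cv2.resize(b[190:255,375:460],None,fx=4.7,fy=4.7,interpolation=cv2.INTER_CUBIC)
o=np.zeros((370,800,3),np.uint8);o[:A.shape[0],:A.shape[1]]=A[:370];o[:B.shape[0],390:390+B.shape[1]]=B
cv2.imwrite('pics/n.png',np.clip((o/255.)**.5*255,0,255).astype(np.uint8))"
```

```text
0 side line (array([ -8.02, -59.  ]), 19) stop (array([ -8.09, -95.67]), 19)
0 top line None stop None
at [494.3   1.2 212.7] [ 3.139e+00 -1.000e-03 -1.438e+00] gap 51.3 F [-0.  -0.5  0. ] t 43.9 q6 -1.7
(400, 120, 300, -1.438) -> [-13.02   7.78  -8.72] [ 0.002 -0.001  0.   ]
```

View pics/n.png

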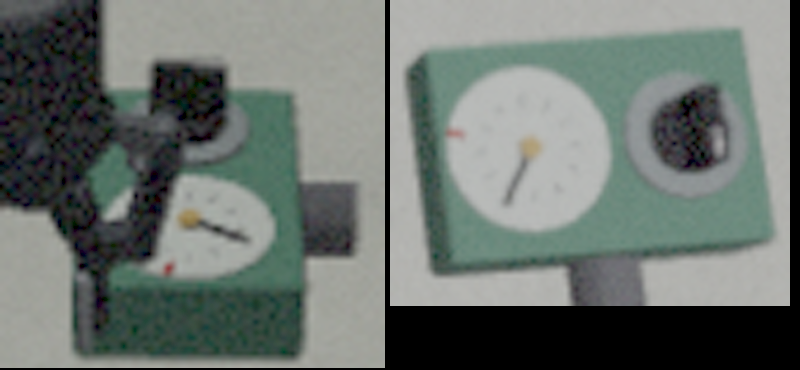

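Gate: line −8.0 and stop −8.1 in the feeder's frame, so they meet. The crop shows the green box's dial, with the pointer about at (505,205) and the red mark at (455,132), and the knob at (690,130). I'll get the bar's direction from pixel values.

Run:
```python
from h import *
acc={n:np.mean([ctrl.camera(n)['img'].astype(float) for _ in range(8)],axis=0) for n in('top','side')}
np.save('acc.npy',acc,allow_pickle=True)
print(acc['top'].mean(2)[204:232,426:456].astype(int))
print(acc['side'].mean(2)[112:138,300:322].astype(int))
```

```text
[[ 62  61  62  62  62  61  61  60  62  62  63  62  63  62  62  61  61  63
   62  61  62  62  63  62  68 104 121 123 123 122]
 [ 62  61  61  62  62  62  63  66  74  76  78  74  72  68  67  63  62  63
   62  62  61  62  62  62  67  96 120 123 121 122]
 [ 61  61  62  63  64  73  79  78  84  85  88  84  82  78  75  69  65  62
   61  61  61  61  61  60  66  89 117 121 122 121]
 [ 60  61  64  70  81  85  87  86  84  85  86  84  83  79  66  60  52  48
   49  55  61  60  62  61  64  83 115 121 121 120]
 [ 61  62  72  84  89  87  86  85  87  86  82  81  68  57  39  32  30  23
   33  49  61  63  62  60  63  75 112 119 121 122]
 [ 61  69  82  88  87  86  85  85  85  82  69  59  39  18  11  14  17  14
   25  53  70  66  61  61  61  70 110 120 121 121]
 [ 66  77  86  87  87  86  84  78  74  63  40  21   7   7  10  14  16  13
   23  57  76  72  63  61  62  70 104 119 121 122]
 [ 70  82  87  87  86  84  72  56  48  29  12   7   4   5   4  13  14  15
   22  51  76  77  67  63  61  66  94 118 122 122]
 [ 74  85  86  85  84  72  50  29  21  17  10   7   2   7   8  11  17  18
   18  42  70  80  75  66 
[... 4119 characters left out ...]
2   3   2  12  39  59  60  59
   55  42  33  37]
 [ 14  16  13   9   6   4   4   7  20  29  28  32  47  59  60  59  58  56
   33  29  39  37]
 [ 15  14  13   5   6  10   4   7  32  61  61  61  60  60  60  61  53  31
   26  35  38  37]
 [ 38  17  10   6   7   6   4   8  32  61  61  61  60  54  38  31  25  30
   34  38  38  38]
 [ 37  16   8   4   3   6   4  12  29  33  31  30  25  24  25  30  31  38
   39  38  38  38]
 [ 22  13   6   6   4   5   4  14  27  27  28  30  30  34  37  38  38  36
   38  37  37  38]
 [ 15   9   4   6   3   3  10  30  46  47  47  43  42  41  39  38  37  36
   38  37  36  38]
 [ 17  12   6   5   6   3  34  87 110 110 105  92  93  84  58  56  43  42
   38  38  38  37]]
```

Run:
```python
from h import *
c=ctrl.camera('top');s=ctrl.camera('side')
for u,v in((443,216),(443.6,216.5)):print(onz(c,u,v,94).round(1))
o=onz(s,309.5,115,94);print('side topface',onz(s,309.5,115.5,94).round(1))
a=np.array([onz(c,440,209,94),onz(c,444.6,208.5,94),onz(c,443,223,94)]);d=a[0]-a[2];print(a.round(1),np.arctan2(d[1],d[0]))
# grey disc ring centre (knob base plate) at z=50..
g=np.load('acc.npy',allow_pickle=True).item()['top'].mean(2)
print('disc',onz(c,426+11.5,217.5,52).round(1))
go((300,-150,240,.2),(464,-385,180,.2))
```

```text
[ 463.  -387.8   94. ]
[ 461.8 -389.3   94. ]
side topface [ 462.8 -391.4   94. ]
[[ 480.  -381.    94. ]
 [ 481.8 -392.6   94. ]
 [ 445.7 -387.2   94. ]] 0.18071042317956398
disc [ 467.7 -390.7   52. ]
at [494.6   1.2 213.7] [ 3.141e+00 -1.000e-03 -1.438e+00] gap 51.5 F [ 0.1 -0.5 -0.2] t 44.9 q6 -1.7
(300, -150, 240, 0.2) -> [12.4 21.3 -2.6] [ 0.002  0.    -1.638]
(464, -385, 180, 0.2) -> [11.4  26.29  6.  ] [0. 0. 0.]
```

```bash
python3 -c "
from h import *
go((463.5,-388,160,3.322),(463.5,-388,76,3.322))"
```

```text
at [494.6   1.2 213.7] [ 3.141e+00 -1.000e-03 -1.438e+00] gap 51.5 F [ 0.1 -0.5 -0.2] t 44.9 q6 -1.7
(463.5, -388, 160, 3.322) -> [38.15  8.24  5.42] [ 0.    -0.002  1.524]
(463.5, -388, 76, 3.322) -> [ 0.  -0.   8.4] [0. 0. 0.]
```

>>> step_arm(commands=[[3, 0.7, 0, 0, 0, 0.12, -0.2], [6, 1.3, 0, 0, 0, 0.24, -0.2], [9.5, 2, 0, 0, 0, 0.36, -0.2], [13, 2.8, 0, 0, 0, 0.48, -0.2], [16.5, 3.6, 0, 0, 0, 0.6, -0.2], [20, 4.4, 1, 0, 0, 0.72, -0.2], [23.5, 5.2, 2, 0, 0, 0.84, -0.2], [27, 6, 3, 0, 0, 0.96, -0.2], [30.5, 6.8, 4, 0, 0, 1.08, -0.2], [34, 7.5, 5, 0, 0, 1.2, -0.2], [37, 8.1, 5.4, 0, 0, 1.32, -0.2], [38.15, 8.24, 5.4, 0, 0, 1.44, -0.2]])

```text
time: 45.87
tcp_pos: [462.2, -391.2, 158.1]
tool_rot: [3.141, -0.003, -2.886]
contact_force: [-0.1, 0.0, -0.5]
finger_gap: 51.3
gripper_force: 0.0
```

>>> step_arm(commands=[[0, 0, 0, 0, 0, 0.084, -0.2], [0, 0, 0, 0, 0, 0.084, -0.2], [0, 0, 0, 0, 0, 0.084, -0.2], [0, 0, 0, 0, 0, 0.084, -0.2]])

```text
time: 46.2
tcp_pos: [463.7, -387.5, 160.3]
tool_rot: [-3.141, -0.001, -2.958]
contact_force: [0.3, 0.2, -0.1]
finger_gap: 51.3
gripper_force: 0.0
```

```bash
python3 -c "
from h import *
go((463.5,-388,76,3.322))"; python3 gate2.py | grep ^0
```

```text
at [ 463.7 -387.5  160.3] [-3.141e+00 -1.000e-03 -2.958e+00] gap 51.3 F [ 0.3  0.2 -0.1] t 46.2 q6 -0.88
(463.5, -388, 76, 3.322) -> [ 0.02 -0.03  8.43] [-0.001 -0.001  0.003]
0 side line (array([ -8.03, -59.13]), 19) stop (array([ -8.07, -95.63]), 19)
0 top line (array([ -7.47, -60.16]), 18) stop (array([ -7.34, -97.68]), 27)
```

Gate confirmed from both views. Descending and gripping the knob.

>>> step_arm(commands=[[0, 0, 3, 0, 0, 0, -0.2], [0, 0, 6, 0, 0, 0, -0.2], [0, 0, 8.4, 0, 0, 0, -0.2], [0, 0, 8.4, 0, 0, 0, -0.2], [0, 0, 8.4, 0, 0, 0, -0.2], [0, 0, 8.4, 0, 0, 0, 0.2], [0, 0, 8.4, 0, 0, 0, 1], [0, 0, 8.4, 0, 0, 0, 1], [0, 0, 8.4, 0, 0, 0, 1], [0, 0, 8.4, 0, 0, 0, 1], [0, 0, 8.4, 0, 0, 0, 1]])

```text
time: 47.32
tcp_pos: [464.5, -389.7, 78.5]
tool_rot: [-3.136, 0.001, -2.963]
contact_force: [1.4, -6.1, 7.6]
finger_gap: 12.5
gripper_force: 58.7
```

```bash
cat > dial.py <<'E'
from h import *
def dial(imgs=4):
    for n in('side','top'):
        cs=[ctrl.camera(n) for _ in range(imgs)];c=cs[0];g=np.mean([k['img'].astype(float) for k in cs],0)
        P0=np.array([453.6,-302.7])
        c0=proj(c,(*P0,56)).round().astype(int);pts=[]
        for v in range(c0[1]-26,c0[1]+27):
            for u in range(c0[0]-26,c0[0]+27):
                pts.append((u,v,*onz(c,u,v,56)[:2],*g[v,u]))
        p=np.array(pts)
        # gold hub = pivot (z 56)
        r,gg,b=p[:,4],p[:,5],p[:,6]
        w=np.clip(r-b-35,0,None)*(gg>.55*r)*(np.hypot(*(p[:,2:4]-P0).T)<12)
        piv=np.average(p[:,2:4],axis=0,weights=w) if w.sum()>0 else P0
        d=p[:,2:4]-piv;rad=np.hypot(*d.T);m=(rad>11)&(rad<36)
        dk=np.clip(90 -p[:,4:].mean(1),0,None)*m
        ang=np.arctan2(d[:,1],d[:,0])
        pt=np.angle((dk*np.exp(1j*ang)).sum())
        # red mark lies on dial face z~52..56
        rw=np.clip(r-1.4*gg-5,0,None)*(rad>28)*(rad<52)
        al=np.average(p[:,2:4],axis=0,weights=rw) if rw.sum()>0 else None
        print(n,'piv',piv.round(1),'pointer',pt.round(3),'dark',int(dk.sum()),'R',np.abs((dk*np.exp(1j*ang)).sum()/max(dk.sum(),1)).round(2),'mark',None if al is None else (al.round(1),np.arctan2(*(al-piv)[::-1]).round(3),int(rw.sum())))
if __name__=='__main__': dial()
E
python3 dial.py
```

```text
side piv [ 453.8 -303.4] pointer 2.645 dark 782 R 0.94 mark (array([ 459.2, -258.3]), np.float64(1.452), 63)
top piv [ 454.1 -304.5] pointer 2.719 dark 279 R 1.0 mark (array([ 459.3, -263.5]), np.float64(1.444), 26)
```

>>> step_arm(commands=[[0, 0, 0, 0, 0, 0.1, 1], [0, 0, 0, 0, 0, 0.2, 1], [0, 0, 0, 0, 0, 0.3, 1], [0, 0, 0, 0, 0, 0.4, 1], [0, 0, 0, 0, 0, 0.5, 1], [0, 0, 0, 0, 0, 0.6, 1], [0, 0, 0, 0, 0, 0.7, 1], [0, 0, 0, 0, 0, 0.8, 1], [0, 0, 0, 0, 0, 0.9, 1], [0, 0, 0, 0, 0, 1.0, 1], [0, 0, 0, 0, 0, 1.1, 1], [0, 0, 0, 0, 0, 1.1, 1]])

```text
time: 48.72
tcp_pos: [464.5, -389.8, 78.6]
tool_rot: [-3.14, 0.006, 2.215]
contact_force: [1.0, -5.8, 6.0]
finger_gap: 12.4
gripper_force: 58.6
```

>>> step_arm(commands=[[0, 0, 0, 0, 0, 0.1, 1], [0, 0, 0, 0, 0, 0.2, 1], [0, 0, 0, 0, 0, 0.3, 1], [0, 0, 0, 0, 0, 0.4, 1], [0, 0, 0, 0, 0, 0.5, 1], [0, 0, 0, 0, 0, 0.6, 1], [0, 0, 0, 0, 0, 0.7, 1], [0, 0, 0, 0, 0, 0.8, 1], [0, 0, 0, 0, 0, 0.9, 1], [0, 0, 0, 0, 0, 1.0, 1], [0, 0, 0, 0, 0, 1.1, 1], [0, 0, 0, 0, 0, 1.1, 1]])

```text
time: 49.72
tcp_pos: [464.4, -389.8, 78.5]
tool_rot: [3.137, 0.004, 1.115]
contact_force: [-1.0, -6.3, 5.8]
finger_gap: 12.5
gripper_force: 58.7
```

```bash
python3 dial.py
```

```text
side piv [ 453.8 -303.7] pointer 1.649 dark 463 R 0.89 mark (array([ 459.2, -258.4]), np.float64(1.452), 60)
top piv [ 454.4 -304.4] pointer 1.653 dark 307 R 1.0 mark (array([ 459.3, -263.8]), np.float64(1.45), 22)
```

>>> step_arm(commands=[[0, 0, 0, 0, 0, 0.1, 1], [0, 0, 0, 0, 0, 0.2, 1], [0, 0, 0, 0, 0, 0.3, 1], [0, 0, 0, 0, 0, 0.4, 1], [0, 0, 0, 0, 0, 0.4, 1], [0, 0, 0, 0, 0, 0.4, 1]])

```text
time: 50.62
tcp_pos: [464.3, -389.8, 78.5]
tool_rot: [3.136, 0.002, 0.72]
contact_force: [-1.7, -5.0, 5.3]
finger_gap: 12.4
gripper_force: 58.8
```

```bash
python3 dial.py
python3 - <<'E'
from h import *
out=[]
for n,P in(('side',4),('top',4)):
    c=ctrl.camera(n);g=np.mean([ctrl.camera(n)['img'].astype(float) for _ in range(P)],0)
    u,v=proj(c,(455,-285,56)).astype(int);k=g[v-20:v+20,u-20:u+20]
    out.append(cv2.resize(np.clip((k/255)**.6*255,0,255).astype(np.uint8)[:,:,::-1],(400,400),interpolation=cv2.INTER_CUBIC));print(n,u-20,v-20)
cv2.imwrite('pics/z.png',np.hstack(out))
E
```

```text
side piv [ 453.6 -303.9] pointer 1.437 dark 593 R 0.86 mark (array([ 459.1, -258.4]), np.float64(1.45), 65)
top piv [ 454.3 -304.5] pointer 1.46 dark 318 R 1.0 mark (array([ 459.3, -263.6]), np.float64(1.449), 28)
side 287 127
top 376 200
```

View pics/z.png

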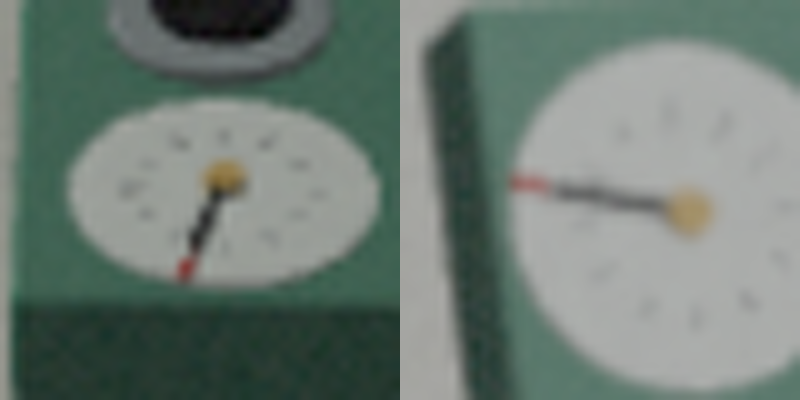

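Side and top crops show the pointer's black tip meeting the red mark's inner end (side (190,260), top (550,187)). Allowing for parallax, it needs about 0.02 rad more. I'll nudge it, release and lift clear.

>>> step_arm(commands=[[0, 0, 0, 0, 0, 0.04, 1], [0, 0, 0, 0, 0, 0.04, 1], [0, 0, 0, 0, 0, 0.04, 1], [0, 0, 0, 0, 0, 0.04, 0.5], [0, 0, 0, 0, 0, 0.04, 0], [0, 0, 0, 0, 0, 0.04, -0.2], [0, 0, 0, 0, 0, 0.04, -0.2], [0, 0, -3, 0, 0, 0.04, -0.2], [0, 0, -6, 0, 0, 0.04, -0.2], [0, 0, -10, 0, 0, 0.04, -0.2], [0, 0, -13, 0, 0, 0.04, -0.2], [0, 0, -13, 0, 0, 0.04, -0.2]])

```text
time: 52.52
tcp_pos: [464.9, -388.8, 213.2]
tool_rot: [3.133, -0.0, 0.682]
contact_force: [1.3, -0.7, 0.8]
finger_gap: 50.9
gripper_force: 0.0
```

```bash
python3 dial.py; python3 gate2.py | grep ^0
python3 - <<'E'
from h import *
a=cam('side','fin')['img'][:,:,::-1]
d0=cv2.absdiff(a,cv2.imread('pics/k2.png')).max(2)
m=np.zeros(a.shape[:2],np.uint8);cv2.fillPoly(m,[np.array([(226,311),(322,318),(318,384),(208,372)],np.int32)],255)
d=((a.max(2)<62)&(m>0)).astype(np.uint8);n,l,s,c=cv2.connectedComponentsWithStats(d)
print([(s[i].tolist(),c[i].round()) for i in range(1,n) if s[i][4]>30])
print('changed px in tray',int(((d0>40)&(m>0)).sum()))
go((464,-390,220,.7))
E
```

```text
side piv [ 453.6 -303.9] pointer 1.419 dark 551 R 0.84 mark (array([ 459.3, -258.3]), np.float64(1.446), 57)
top piv [ 454.4 -304.5] pointer 1.45 dark 314 R 1.0 mark (array([ 459.3, -263.7]), np.float64(1.449), 26)
0 side line (array([ -7.99, -59.11]), 18) stop (array([ -8.1 , -95.64]), 19)
0 top line (array([ -7.47, -60.36]), 18) stop (array([ -7.33, -97.64]), 25)
[([225, 311, 97, 29, 1153], array([266., 323.])), ([273, 338, 46, 31, 595], array([300., 351.])), ([224, 341, 48, 30, 608], array([244., 358.])), ([208, 344, 9, 29, 40], array([212., 360.]))]
changed px in tray 0
at [ 463.5 -387.9  205.9] [-3.142e+00  1.000e-03  6.820e-01] gap 51.1 F [ 0.2 -0.1 -0.1] t 53.2 q6 1.76
(464, -390, 220, 0.7) -> [-0.1   0.2  -1.41] [-0.     0.001 -0.018]
```

Everything checks: the pointer is at 1.42–1.45 against the mark at 1.42–1.45, the gate is aligned, the pins are in the tray and the tool is clear.

```bash
python3 -c "
from rig import ctrl
print(ctrl.hand_in())"
```

```text
the job is handed in; nothing more can be done
None
```

The job is handed in at about 53 s: all three pins (pin1, pin2, pin4) are in the tray, the gate's red line is within about 0.2 mm of the rail mark, and the pointer is within about 0.03 rad of its red mark, all by camera; the hand-in returned no verdict.

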